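# Release a test panel from the clamp board and index it

### The job

Swing the clamp bar of the panel board up until it stands upright, then, without lifting the steel test panel off the board, push it by its upturned lip along the guide rails to the left, out from under the bar, until its front edge is level with the pointer of the black index clip. Then swing the empty clamp bar back down flat and let go; leave the stopwatch and the sample jar where they are.

Things in the scene. Friction and masses are not known exactly. Their poses are not given: they have to be found in the camera images.
- panel_board: Fixed grey board, top 18 mm above the worktop. Origin at worktop height; +y: the way the panel is to slide (roughly robot's left), +x roughly away from the robot. Reaches x -72 to 72, y -122 to 147 mm. Two guide rails along y at x = +-41.5 mm, 10 mm wide, 6 mm high; the 73 mm channel between them is open at both ends, no end stop. Hinge cheeks at x 62, y -45 mm, 42 mm high.
- clamp_bar (a joint): Angle of the clamp bar about its hinge on the board's far side, axis along board y: 0 = closed, flat across the panel; grows as the handle swings up and away from the robot; pi/2 = upright, stop at 2.0. Stiff hinge: stays where it is left, about 2 N at the handle moves it. Aluminium bar 22 mm wide, 14 mm thick; closed, it is 3 mm above the panel's face, so the lip cannot pass under it.
- bar_hinge (a point): Point on the clamp bar's hinge axis, midway across the bar: board x = 62, y = -45, z = 32 mm.
- bar_handle (a point): Grip point of the bar's grey round handle, 14 mm in diameter, 56 mm long, with an 18 mm collar at its outer end, 26 mm beyond this point. 156 mm from the hinge axis, straight along the bar; when closed 22 mm outside the board's near edge and 32 mm above the worktop. Its frame turns with the bar: x along the bar to the hinge, y along the hinge axis.
- test_panel: Loose plain steel panel, 70 mm (x) by 120 mm (y) by 4 mm, 0.1 to 0.2 kg, lying in the channel, its rear half under the bar. Origin at the centre of its underside; axes as the board's. Along its rear end (-y) stands an upturned lip, full width, 5 mm thick, its top 16 mm above the panel's underside (34 mm above the worktop).
- panel_lip (a point): Middle of the rear (outer, -y) face of the panel's lip, 12 mm above the panel's underside and 60 mm behind its origin: push here towards +y. The panel stops where pushing stops.
- panel_front (a point): Middle of the upper front edge (+y end) of the panel, 60 mm ahead of its origin.
- pointer (a point): Tip of the pointer of the index clip: a fixed black block, 16 mm square, on the far guide rail near the left end of the board; its place along the rail varies. Axes as the board's. The pointer lies across the channel's far edge, 30 mm from the channel's middle, 29 mm above the worktop; the panel passes under it. Stop the panel's front edge at the pointer's y along the board.
- stopwatch: Dark round stopwatch, 73x58x14 mm, lying left of the board; a bystander. Origin at the centre of its underside.
- sample_jar: Pale sample jar with white screw lid, 57 mm across, 67 mm high, farther left; a bystander. Origin at the centre of its underside.
Not all that is in view belongs to the job. Of the things that look like the test_panel, the larger one is meant.

How it is judged (in metres and radians):
On the way, in this order (a step that is already met when the one before it is completed fails the run):
1. the clamp bar stands upright (at least 1.4 rad) (value of joint clamp_bar above 1.4 rad), for 0.2 s.
2. with the bar still up, the panel lies still with its front edge within 6 mm of the pointer along the board (value of joint clamp_bar above 1 rad and y of panel_front in the frame of pointer between -0.006 and 0.006 m and linear speed of test_panel below 0.01 m/s), for 0.3 s.
At the end, for the whole second after the job is handed in: The clamp bar is closed again (within 0.1 rad), and the panel lies flat and at rest in the channel with its front edge within 6 mm of the pointer along the board (value of joint clamp_bar below 0.1 rad and y of panel_front in the frame of pointer between -0.006 and 0.006 m and z of test_panel in the frame of panel_board below 0.021 m and angle between test_panel's own z axis and vertical below 0.03 rad and angle between the y axis of test_panel and the y axis of panel_board, either way round below 0.1 rad and linear speed of test_panel below 0.01 m/s); the robot touches nothing.
It fails at once if the panel is lifted off the board (more than 10 mm) or tipped (z of test_panel in the frame of panel_board above 0.028 m or angle between test_panel's own z axis and vertical above 0.25 rad).
It fails at once if the stopwatch or the sample jar is moved more than 30 mm (distance of any of stopwatch, sample_jar from where it was at the start of the episode above 0.03 m).
It also fails if it takes over 72 s, if anything falls off the work surface, if the arm or the gripper's body presses on something with over 40 N, if the wrist force passes 120 N, or if a joint passes its speed limit or range.

### The arm

A 6-joint arm with a two-finger parallel gripper is mounted at the origin on a cart in front of the work surface, level with it; the furniture and walls round the work are solid. World frame = base frame: x ahead of the robot, y to its left, z up, the work surface at z = 0. Lengths are in m, angles in degrees, forces in N, time in s.
With the tool pointing down it reaches from about 0.4 to 0.825 m from the base axis. Payload 7 kg.
Tool frame: the origin (TCP) lies on the centre line of the jaws, within the pads' length; the fingertips stand r.nose_length ahead of it and the grasp point (between the pads) lies 2 mm behind it (r.nose_length is the distance from the TCP to the fingertips, in m); z points along the fingers, y is the direction in which the jaws open and shut (so a half turn about z gives the same grasp; the last joint's range is limited). The gripper opens to 88 mm and grips with 3 to 60 N. Pads are 19 mm wide; open, the fingers measure 130 mm over their backs; the gripper's body (78 mm by 193 mm) begins 47 mm behind the grasp point.
Start: joints at [93.455, 20.546, 0.682, 0, -70.136, -16.507], TCP at [0.152, 0.658, 0.244] pointing down, gripper open.
Joint ranges: [-176.03, 176.03], [-82.01, 121.73], [-58.28, 71.71], [-173.87, 95.51], [-174.79, -0.11], [-173.66, 173.66]. Speed limits (degrees/s): [136.94, 136.94, 172.46, 180, 180, 180].

### API

Orientations are given as [roll, pitch, yaw] about the fixed x, y, z axes, in that order (R = Rz(yaw) Ry(pitch) Rx(roll)).
In Python, from plant import r gives the robot as it stands.
- The arm moves only by the tool apply_moves, never from a script. Its argument "targets" is a list of rows, each a list of 3 entries, a list of its own where there are three numbers: the shift along the tool's x, y, z scaled (see below), then the turn, a rotation vector about the tool's x, y, z scaled (see below), then the finger opening in mm, from 0 to 87.6. A call has 1 to 5 rows; each row shifts and turns the pose as measured when the row begins, along the tool's axes as they then stand; what a row does not reach is not made up. The controller multiplies each number of a shift by 0.04 m and each number of a turn by 8 degrees. A row lasts 1/10 s, in which the tool goes at most 50 mm and 8.59 degrees, less where a joint would pass 70% of its speed; a pose out of reach is approached as far as the arm can. A call with a number of a shift or a turn outside -1 to 1 is refused whole. A call with a gripper value outside its range is refused whole. The fingers move at their own pace and stop on an object; "squeeze" is the grip in N (left out, the last holds). Time passes only in rows, so rows that do not move let the fingers close. It gives the time, the measured TCP pose, the force and the opening at its end, in the units of the state.
- r.get_state(): the state, without advancing time (a new reading comes with each control period).
- r.capture(name): name is "side" or "top" or "wrist"; returns a dict with "img" (384x512x3 uint8, blue, green, red), "z_map" (384x512 float32, m along the optical axis (not along the pixel's ray), 0 where there is no reading), "fx", "fy", "cx", "cy" (pixels), "k1" (the pictures are not rectified: a ray, as slopes to the right and down, at radius r is drawn at 1 + k1 r^2 times it, then the intrinsics apply), "camera_from_world" (4x4, takes a point from world to camera coordinates); the wrist camera has in their place "mount" (4x4, takes a point from camera to tool coordinates, whose origin is the TCP and whose axes are the flange's). Camera axes: x right, y up, looking along -z (the intrinsics and any distortion apply to the point x, -y, -z); pixel columns grow to the right and rows downward; lengths in m; the calibration is good to about 2 mm. A picture is of the moment at which its call begins: read the wrist's pose just before it.
- r.close_job(): hands the job in, once; it reports no verdict.
The state is a dict: "time_s": time; "joints": joint angles; "qd": joint speeds; "joint_torque": joint torques, N m; "tcp_pos": TCP position; "eef_rot": TCP orientation; "contact_force": force on the tool from outside, world axes, zero at the start; "moment": the same for the moment, N m; "gripper_width": finger opening in m.
Only numpy, scipy, OpenCV 4.12 (cv2) and the standard library are available. Lean on these libraries where they do the work, as an engineer would, in place of code of your own. Each camera call takes 0.05 s, during which the arm holds its last target.

## Working session

There is one attempt and no reset: what is moved stays moved. The work goes in short steps, Python scripts to look and compute and a tool call to move; the robot and the scene stay as the last step left them, time stands still between calls to the robot, and variables do not carry over. Pictures are saved under pics/ and viewed, and the job is handed in when it is done.

Besides the shell and the picture viewer there is one more tool, called after "Request:" by a JSON object that holds its "api" and its "payload", one argument or row to a line. apply_moves: Moves the arm, as the interface text tells. Its arguments: {"type":"object","properties":{"targets":{"type":"array","items":{"type":"array"}},"squeeze":{"type":"number"}},"required":["targets"]}

```bash
ls; mkdir -p pics
python3 - <<'E'
from plant import r
import cv2,json
print(r.get_state(), r.nose_length)
for n in("side","top","wrist"):
    c=r.capture(n); cv2.imwrite(f"pics/{n}0.png",c["img"])
    print(n,{k:(v.tolist() if hasattr(v,'tolist') else v) for k,v in c.items() if k not in("img","z_map")})
E
```

```text
pics
{'time_s': 0.0, 'joints': array([ 9.34558291e+01,  2.05929314e+01,  6.36169038e-01, -2.03700131e-02,
       -7.01348125e+01, -1.65058901e+01]), 'qd': array([-0.09419152,  0.00202024, -0.08912711, -0.02375493,  0.03318278,
       -0.05952257]), 'joint_torque': array([ 5.16867863e-05, -5.82704008e+01,  2.93071014e+01,  6.99741930e+00,
        7.19486197e-03, -1.48699041e-04]), 'tcp_pos': array([0.15234469, 0.65713733, 0.24262317]), 'eef_rot': array([ 1.79906758e+02, -7.66022624e-03, -1.30569920e+01]), 'contact_force': array([ 0.38576578, -0.05802571, -0.3096399 ]), 'moment': array([ 0.00596464,  0.01909492, -0.00575781]), 'gripper_width': 0.0877531709094749} 0.017
side {'fx': 465.2020121539077, 'fy': 465.2020121539077, 'cx': 251.4003991448615, 'cy': 193.17475966047544, 'k1': -0.18263540511144502, 'camera_from_world': [[0.9226326062514039, -0.38483769515181965, -0.02547591552775506, -0.5215706526151238], [0.19414448436134435, 0.4063472420859402, 0.8928548807287878, -0.09722935618078912], [-0.3332521463904019, -0.8287230340948573, 0.44962333089687934, -1.4080731933977724], [0.0, 0.0
[... 199 characters left out ...]
993603868510107, 0.024380395502385414, -0.1439245060258622], [0.9909799747979349, 0.029133034574463743, 0.13080502989551993, -0.49396594031268876], [-0.13143164018355502, 0.020738454365770546, 0.9911082889720878, -1.2722782558619663], [0.0, 0.0, 0.0, 1.0]]}
wrist {'fx': 327.19710289947346, 'fy': 327.19710289947346, 'cx': 256.23937272451366, 'cy': 186.06520756967998, 'k1': -0.047527807690641834, 'mount': [[0.0014815085930605797, 0.9683220467539378, 0.2497002581147116, 0.06845286816653344], [0.9999987640710548, -0.0013031619952977047, -0.0008795596494008238, 0.00019450591900183056], [-0.0005262971133589243, 0.24970125257811368, -0.9683227806223861, -0.14103230728706534], [0.0, 0.0, 0.0, 1.0]]}
```

View pics/side0.png

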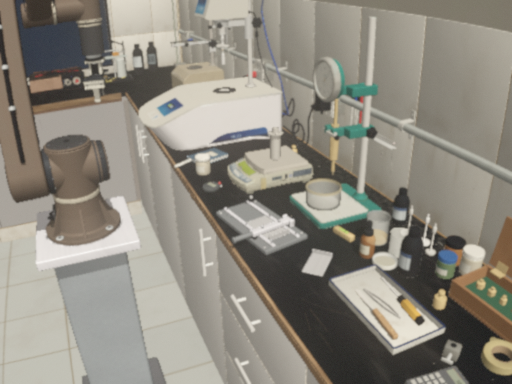

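View pics/top0.png

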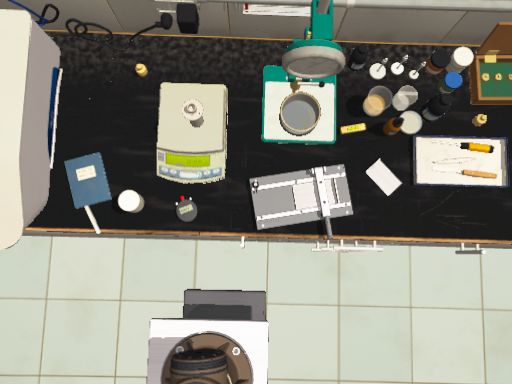

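View pics/wrist0.png

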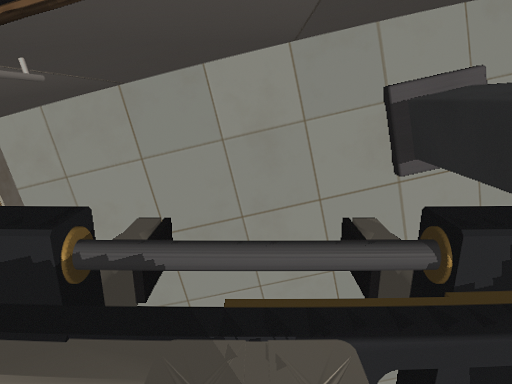

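```bash
cat > h.py <<'E'
import numpy as np, cv2
from scipy.spatial.transform import Rotation as R
from plant import r
def T_tool(s=None):
    s=s or r.get_state(); T=np.eye(4); T[:3,:3]=R.from_euler('xyz',s['eef_rot'],degrees=True).as_matrix(); T[:3,3]=s['tcp_pos']; return T
def cap(n):
    T=T_tool(); c=r.capture(n)
    c['wfc']=T@c['mount'] if n=='wrist' else np.linalg.inv(c['camera_from_world'])
    c['cfw']=np.linalg.inv(c['wfc']); return c
def ray(c,uv):
    K=np.array([[c['fx'],0,c['cx']],[0,c['fy'],c['cy']],[0,0,1.]])
    uv=np.asarray(uv,float).reshape(-1,1,2)
    p=cv2.undistortPoints(uv,K,np.array([c['k1'],0,0,0.])).reshape(-1,2)
    d=np.c_[p[:,0],-p[:,1],-np.ones(len(p))]
    return c['wfc'][:3,3], d@c['wfc'][:3,:3].T
def onz(c,uv,z):
    o,d=ray(c,uv); return o+d*((z-o[2])/d[:,2])[:,None]
def proj(c,P):
    P=np.asarray(P,float).reshape(-1,3); q=P@c['cfw'][:3,:3].T+c['cfw'][:3,3]
    s=np.c_[q[:,0],-q[:,1]]/(-q[:,2:3]); k=1+c['k1']*(s**2).sum(1,keepdims=True)
    return s*k*[c['fx'],c['fy']]+[c['cx'],c['cy']]
def crop(c,x0,y0,x1,y1,f,name):
    cv2.imwrite(name,cv2.resize(c['img'][y0:y1,x0:x1],None,fx=f,fy=f,interpolation=cv2.INTER_CUBIC))
E
python3 - <<'E'
from h import *
c=cap('top'); crop(c,235,150,370,250,5.9,'pics/top1.png')
c=cap('side'); crop(c,190,170,330,270,5.7,'pics/side1.png')
E
```

```text
(no output)
```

View pics/top1.png

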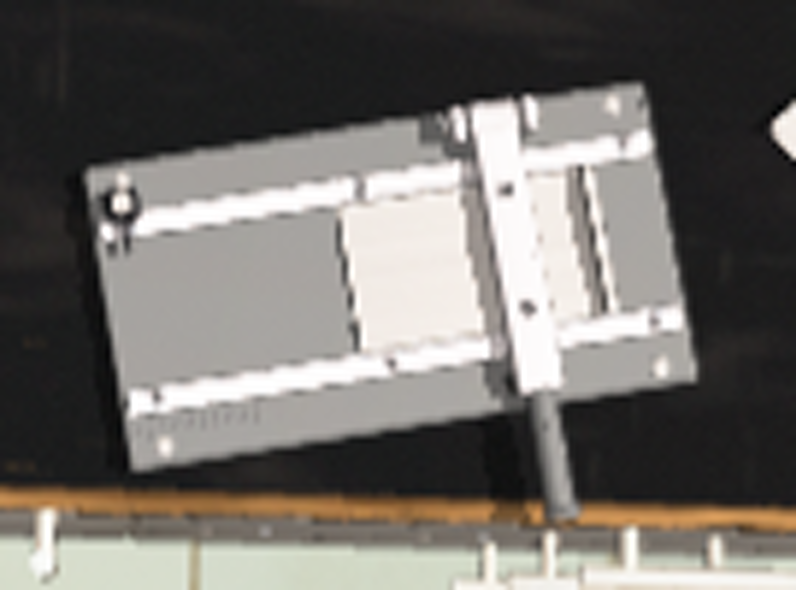

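View pics/side1.png

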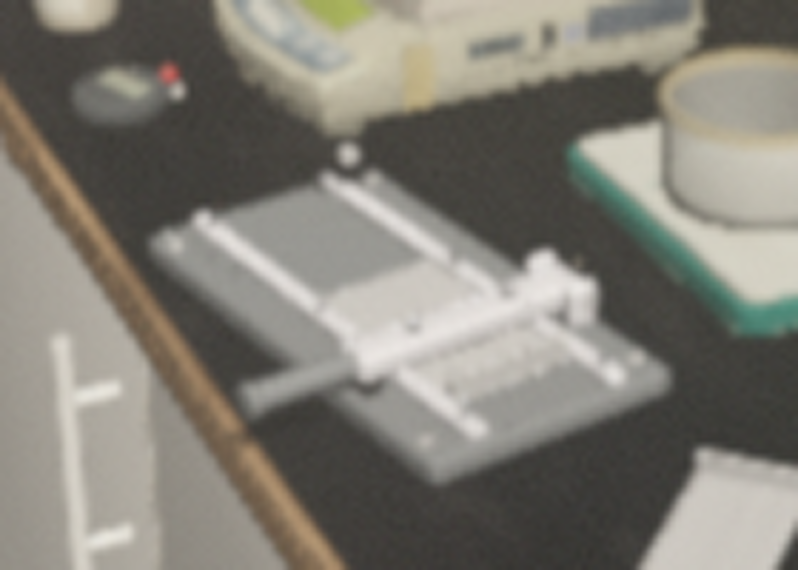

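```bash
cat >> h.py <<'E'
def fitboard(W):  # W: world xy of corners far-left, far-right, near-right, near-left
    B=np.array([[.072,.147],[.072,-.122],[-.072,-.122],[-.072,.147]])
    bc,wc=B.mean(0),W.mean(0); H=(B-bc).T@(W-wc); a=np.arctan2(H[0,1]-H[1,0],H[0,0]+H[1,1])
    Rm=np.array([[np.cos(a),-np.sin(a)],[np.sin(a),np.cos(a)]]); t=wc-Rm@bc
    return a,t,W-(B@Rm.T+t)
E
python3 - <<'E'
from h import *
c=cap('top')
f=lambda p:np.array(p)/5.9+[235,150]-.4
W=onz(c,f([[85,170],[643,85],[697,380],[132,470]]),.018)[:,:2]
a,t,res=fitboard(W); print(np.degrees(a),t,res)
Rm=np.array([[np.cos(a),-np.sin(a)],[np.sin(a),np.cos(a)]])
def tob(uv,z): return (onz(c,f(uv),z)[:,:2]-t)@Rm
print('front',tob([[345,215],[359,352]],.022))
print('lip',tob([[582,165],[612,312]],.034), tob([[590,165],[617,312]],.034))
print('pointer',tob([[122,245],[125,245]],.029))
print('handle end',tob([[563,515]],.032), tob([[545,395]],.032))
w=lambda x,y:Rm@[x,y]+t
print('hinge',w(.062,-.045),'handle',w(-.094,-.045))
np.save('board.npy',[a,*t])
E
```

```text
10.539842356848316 [ 0.49102508 -0.25163101] [[-0.00064266 -0.00097486]
 [-0.00119671  0.00051224]
 [ 0.00097268  0.00103822]
 [ 0.00086668 -0.0005756 ]]
front [[ 0.03079695  0.02917886]
 [-0.0337538   0.03340524]]
lip [[ 0.03547984 -0.08268503]
 [-0.0344968  -0.08428041]] [[ 0.03490591 -0.08637971]
 [-0.03485502 -0.08657392]]
pointer [[0.03197838 0.13485484]
 [0.03176381 0.13347773]]
handle end [[-0.12308259 -0.04566796]] [[-0.06747639 -0.04716225]]
hinge [ 0.56021037 -0.28453078] handle [ 0.40684241 -0.31306618]
```

Run:
```python
from h import *
for n in('top','side'):
    c=cap(n); z=c['z_map']; v,u=np.mgrid[0:384,0:512]; m=z>0
    o,d=ray(c,np.c_[u[m],v[m]]); P=o+d*z[m][:,None]
    for y0 in np.arange(-.5,.9,.1):
        row=[]
        for x0 in np.arange(.2,.9,.1):
            q=P[(P[:,0]>x0)&(P[:,0]<x0+.1)&(P[:,1]>y0)&(P[:,1]<y0+.1)]
            row.append(f"{np.percentile(q[:,2],98):.2f}" if len(q)>5 else '--')
        print(n,round(y0,1),row)
```

```text
top -0.5 ['-0.89', '0.00', '0.00', '0.01', '0.10', '0.08', '0.09']
top -0.4 ['-0.89', '0.04', '0.04', '0.04', '0.03', '0.03', '0.11']
top -0.3 ['-0.89', '0.00', '0.04', '0.04', '0.46', '0.47', '0.43']
top -0.2 ['-0.89', '0.01', '0.03', '0.03', '0.44', '0.47', '0.03']
top -0.1 ['-0.89', '0.00', '0.01', '0.06', '0.08', '0.08', '0.01']
top -0.0 ['-0.89', '0.00', '0.02', '0.08', '0.19', '0.17', '0.30']
top 0.1 ['-0.89', '0.00', '0.07', '0.08', '0.08', '0.08', '0.29']
top 0.2 ['-0.89', '0.00', '0.07', '0.01', '0.01', '0.01', '0.04']
top 0.3 ['-0.89', '0.01', '0.02', '0.02', '0.01', '0.01', '0.01']
top 0.4 ['-0.89', '0.15', '0.18', '0.20', '0.20', '0.20', '0.21']
top 0.5 ['-0.89', '0.14', '0.16', '--', '0.20', '0.20', '0.20']
top 0.6 ['-0.89', '-0.32', '--', '--', '--', '--', '--']
top 0.7 ['-0.89', '-0.55', '--', '--', '--', '--', '--']
top 0.8 ['-0.89', '-0.74', '--', '--', '--', '--', '--']
side -0.5 ['--', '0.00', '0.00', '0.01', '0.10', '0.08', '0.10']
side -0.4 ['--', '0.03', '0.04', '0.04', '0.02', '0.03', '0.11']
side -0.3 ['--', '-0.00', '0.04', '0.04', '0.46', '0.46', '0.57']
side -0.2 ['--', '-0.00', '0.02', '0.03', '0.43', '0.45', '0.02']
side -0.1 ['--', '-0.00', '0.00', '0.06', '0.08', '0.08', '0.00']
side -0.0 ['-0.89', '-0.00', '0.01', '0.08', '0.19', '0.08', '0.28']
side 0.1 ['-0.89', '-0.00', '0.06', '0.07', '0.08', '0.08', '0.23']
side 0.2 ['-0.89', '-0.00', '0.07', '0.01', '0.00', '--', '0.11']
side 0.3 ['-0.89', '0.00', '0.01', '0.01', '0.00', '0.00', '0.00']
side 0.4 ['-0.89', '0.14', '0.18', '0.20', '0.20', '0.20', '0.26']
side 0.5 ['-0.89', '0.14', '0.18', '0.55', '0.59', '0.59', '0.53']
side 0.6 ['-0.89', '0.14', '0.18', '0.55', '0.59', '0.50', '0.56']
side 0.7 ['0.33', '0.14', '0.19', '0.20', '0.20', '0.20', '0.29']
side 0.8 ['-0.89', '-0.01', '0.18', '0.20', '0.20', '0.20', '0.20']
```

Run:
```python
from h import *
for n in('top','side'):
    c=cap(n); z=c['z_map']; v,u=np.mgrid[0:384,0:512]; m=z>0
    o,d=ray(c,np.c_[u[m],v[m]]); P=o+d*z[m][:,None]
    for z0 in np.arange(.1,.6,.05):
        q=P[(P[:,2]>z0)&(P[:,2]<z0+.05)&(P[:,0]>.4)&(P[:,0]<.85)&(P[:,1]>-.5)&(P[:,1]<0)]
        if len(q): print(n,z0.round(2),len(q),np.percentile(q,1,axis=0)[:2],np.percentile(q,99,axis=0)[:2])
```

```text
top 0.1 33 [ 0.68549275 -0.49849649] [ 0.75400708 -0.20042371]
top 0.15 53 [ 0.74142686 -0.21408085] [ 0.7555468  -0.19144583]
top 0.2 53 [ 0.72567235 -0.22938379] [ 0.795981   -0.18006157]
top 0.25 195 [ 0.72069169 -0.26323559] [ 0.84793764 -0.17578903]
top 0.35 1246 [ 0.6990801  -0.26586978] [ 0.84730062 -0.17030433]
top 0.4 821 [ 0.69884638 -0.27756487] [ 0.83534941 -0.1566471 ]
top 0.45 896 [ 0.698792   -0.26364035] [ 0.75115824 -0.17092449]
side 0.1 155 [ 0.6839451  -0.49863988] [ 0.84733425 -0.2024924 ]
side 0.15 213 [ 0.73999359 -0.25426427] [ 0.8462664  -0.19871445]
side 0.2 322 [ 0.72195501 -0.28359996] [ 0.84755452 -0.18707   ]
side 0.25 565 [ 0.72319298 -0.28288741] [ 0.84761293 -0.18477699]
side 0.3 191 [ 0.70827903 -0.25460248] [ 0.84846703 -0.20540319]
side 0.35 841 [ 0.69786516 -0.27859187] [ 0.84708156 -0.17006789]
side 0.4 682 [ 0.6979225  -0.28302015] [ 0.84578223 -0.16524302]
side 0.45 325 [ 0.69758503 -0.26517115] [ 0.84765624 -0.18793662]
side 0.5 137 [ 0.82786254 -0.25426181] [ 0.84843476 -0.23365142]
side 0.55 94 [ 0.8284012  -0.25477602] [ 0.84734609 -0.23313992]
```

Request:
{"api": "apply_moves", "payload": {
  "targets": [
    [[0, 0.9, -0.6], [0, 0, 0], 40],
    [[0, 0.9, -0.6], [0, 0, 0], 40],
    [[0, 0.9, -0.6], [0, 0, 0], 40],
    [[0, 0.9, -0.6], [0, 0, 0], 40]
  ]
}}

```text
time_s: 0.9
tcp_pos: [0.1195, 0.5147, 0.3345]
eef_rot: [179.2, -0.2, -13.1]
contact_force: [-1.3, 0.6, 0.9]
gripper_width: 0.061
```

Request:
{"api": "apply_moves", "payload": {
  "targets": [
    [[1, 0.04, 0], [0, 0, 0.56], 40],
    [[1, 0.04, 0], [0, 0, 0.56], 40],
    [[1, 0.04, 0], [0, 0, 0.56], 40],
    [[1, 0.04, 0], [0, 0, 0.56], 40],
    [[1, 0.04, 0], [0, 0, 0.56], 40]
  ]
}}

```text
time_s: 1.4
tcp_pos: [0.3009, 0.43, 0.3433]
eef_rot: [-179.9, -0.0, -35.6]
contact_force: [-0.3, 0.8, -0.2]
gripper_width: 0.0404
```

Request:
{"api": "apply_moves", "payload": {
  "targets": [
    [[1, 0.04, 0], [0, 0, 0.56], 40],
    [[1, 0.04, 0], [0, 0, 0.56], 40],
    [[1, 0.04, 0], [0, 0, 0.56], 40],
    [[1, 0.04, 0], [0, 0, 0.56], 40],
    [[1, 0.04, 0], [0, 0, 0.56], 40]
  ]
}}

```text
time_s: 1.9
tcp_pos: [0.4416, 0.2781, 0.344]
eef_rot: [-179.8, 0.1, -59.0]
contact_force: [0.5, 0.8, 0.3]
gripper_width: 0.0397
```

Request:
{"api": "apply_moves", "payload": {
  "targets": [
    [[1, 0.04, 0], [0, 0, 0.56], 40],
    [[1, 0.04, 0], [0, 0, 0.56], 40],
    [[1, 0.04, 0], [0, 0, 0.56], 40],
    [[1, 0.04, 0], [0, 0, 0.56], 40],
    [[1, 0.04, 0], [0, 0, 0.56], 40]
  ]
}}

```text
time_s: 2.4
tcp_pos: [0.5108, 0.0827, 0.344]
eef_rot: [-179.7, 0.2, -82.3]
contact_force: [0.1, 0.2, -0.4]
gripper_width: 0.0399
```

Request:
{"api": "apply_moves", "payload": {
  "targets": [
    [[1, 0.04, 0], [0, 0, 0.56], 40],
    [[1, 0.04, 0], [0, 0, 0.56], 40],
    [[1, 0.04, 0], [0, 0, 0.56], 40],
    [[1, 0.04, 0], [0, 0, 0.56], 40],
    [[1, 0.04, 0], [0, 0, 0.56], 40]
  ]
}}

```text
time_s: 2.9
tcp_pos: [0.4967, -0.124, 0.3435]
eef_rot: [-179.7, 0.3, -105.7]
contact_force: [1.4, 0.5, -0.4]
gripper_width: 0.0401
```

Request:
{"api": "apply_moves", "payload": {
  "targets": [
    [[0, 0, 0], [0, 0, 1], 40],
    [[0, 0, 0], [0, 0, 1], 40],
    [[0, 0, 0], [0, 0, 1], 40],
    [[0, 0, 0], [0, 0, 1], 40],
    [[0, 0, 0], [0, 0, 1], 40]
  ]
}}

```text
time_s: 3.4
tcp_pos: [0.4943, -0.1303, 0.3446]
eef_rot: [-180.0, 0.5, -147.7]
contact_force: [-0.8, -0.7, -0.7]
gripper_width: 0.0399
```

```bash
cat >> h.py <<'E'
a,tx,ty=np.load('board.npy'); Rb=np.array([[np.cos(a),-np.sin(a)],[np.sin(a),np.cos(a)]]); tb=np.array([tx,ty])
def b2w(x,y,z): return np.r_[Rb@[x,y]+tb,z]
def w2b(P): P=np.atleast_2d(P); return np.c_[(P[:,:2]-tb)@Rb,P[:,2:]]
def go(x,y,z,yaw=None,tilt=0):
    "board target; needed shift (units of 0.04) and turn (units of 8deg) in tool axes"
    s=r.get_state(); T=T_tool(s); sh=T[:3,:3].T@(b2w(x,y,z)-T[:3,3])/.04
    Rt=R.from_euler('xyz',[180,tilt,np.degrees(a)+180],degrees=True)
    rv=(R.from_matrix(T[:3,:3]).inv()*Rt).as_rotvec(degrees=True)/8
    print('now board',w2b(T[:3,3])[0].round(4),'shift',sh.round(2),'turn',rv.round(2),'F',s['contact_force'].round(1),'w',round(s['gripper_width'],4),'t',s['time_s'])
E
python3 -c "
from h import *
go(-.092,-.045,.15)"
```

```text
now board [0.0254 0.1187 0.3446] shift [ 4.28 -2.71  4.83] turn [0.01 0.06 2.71] F [-0.8 -0.7 -0.7] w 0.0399 t 3.4
```

Request:
{"api": "apply_moves", "payload": {
  "targets": [
    [[0, 0, 0], [0, 0, 0.9], 40],
    [[0, 0, 0], [0, 0, 0.9], 40],
    [[0, 0, 0], [0, 0, 0.9], 40]
  ]
}}

```text
time_s: 3.7
tcp_pos: [0.494, -0.1305, 0.3451]
eef_rot: [179.8, 0.5, -170.3]
contact_force: [0.5, -0.6, 1.2]
gripper_width: 0.0402
```

```bash
python3 -c "
from h import *
go(-.092,-.045,.15)"
```

```text
now board [0.0251 0.1185 0.3451] shift [ 2.91 -4.15  4.84] turn [ 0.02  0.07 -0.11] F [ 0.5 -0.6  1.2] w 0.0402 t 3.7
```

Request:
{"api": "apply_moves", "payload": {
  "targets": [
    [[0.58, -0.83, 0.6], [0, 0, 0], 40],
    [[0.58, -0.83, 0.6], [0, 0, 0], 40],
    [[0.58, -0.83, 0.6], [0, 0, 0], 40],
    [[0.58, -0.83, 0.6], [0, 0, -0.1], 40],
    [[0.58, -0.83, 0.6], [0, 0, 0], 40]
  ]
}}

```text
time_s: 4.2
tcp_pos: [0.4109, -0.3155, 0.2245]
eef_rot: [-179.9, 1.2, -169.4]
contact_force: [0.6, -0.2, 0.1]
gripper_width: 0.0399
```

```bash
python3 -c "
from h import *
go(-.092,-.045,.09)
c=cap('wrist');cv2.imwrite('pics/w2.png',c['img'])
print(proj(c,[b2w(-.094,-.045,.032),b2w(-.12,-.045,.032),b2w(-.068,-.045,.032),b2w(-.072,-.122,.018),b2w(-.0415,-.122,.024)]))"
```

```text
now board [-0.0904 -0.0481  0.2245] shift [0.11 0.08 3.36] turn [-0.01  0.15  0.01] F [ 0.6 -0.2  0.1] w 0.0399 t 4.2
[[260.35355516 159.75054868]
 [260.52322308 134.44699879]
 [260.18841082 184.06376504]
 [189.61417233 176.88711822]
 [189.97667237 205.10952575]]
```

View pics/w2.png

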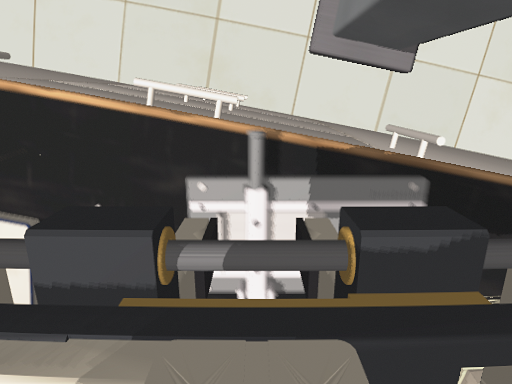

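Request:
{"api": "apply_moves", "payload": {
  "targets": [
    [[0.05, 0, 0.9], [0, 0.15, 0], 50],
    [[0, 0, 0.9], [0, 0, 0], 50],
    [[0, 0, 0.9], [0, 0, 0], 50],
    [[0, 0, 0.8], [0, 0, 0], 50],
    [[0, 0, 0], [0, 0, 0], 50]
  ]
}}

```text
time_s: 4.75
tcp_pos: [0.4029, -0.3219, 0.0761]
eef_rot: [180.0, -0.3, -169.9]
contact_force: [-1.1, 0.6, -1.0]
gripper_width: 0.0501
```

```bash
python3 -c "
from h import *
go(-.092,-.047,.035)
c=cap('wrist');cv2.imwrite('pics/w3.png',c['img'])
c=cap('side');crop(c,190,130,350,270,5,'pics/s3.png')"
```

```text
now board [-0.0995 -0.053   0.0761] shift [-0.19  0.15  1.03] turn [ 0.   -0.03 -0.06] F [-1.1  0.6 -1. ] w 0.0501 t 4.75
```

View pics/w3.png

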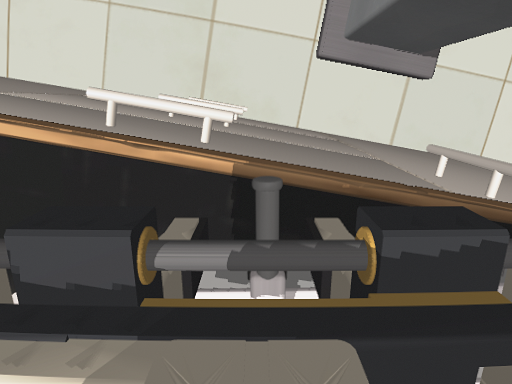

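View pics/s3.png

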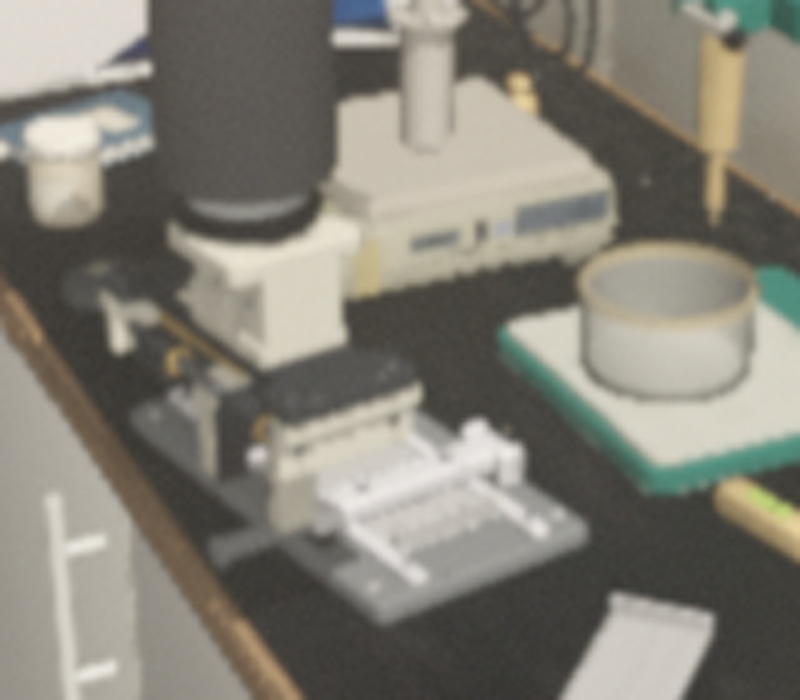

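Request:
{"api": "apply_moves", "payload": {
  "targets": [
    [[-0.19, 0.14, 0.2], [0, 0, -0.06], 40],
    [[0, 0, 0.4], [0, 0, 0], 40],
    [[0, 0, 0.4], [0, 0, 0], 40],
    [[0, 0, 0], [0, 0, 0], 40]
  ]
}}

```text
time_s: 5.25
tcp_pos: [0.4196, -0.3168, 0.046]
eef_rot: [-179.4, 0.7, -169.2]
contact_force: [-1.1, 0.1, -1.0]
gripper_width: 0.0401
```

```bash
python3 -c "
from h import *
go(-.092,-.047,.035)"
```

```text
now board [-0.0821 -0.051   0.046 ] shift [0.25 0.1  0.27] turn [-0.07  0.09  0.03] F [-1.1  0.1 -1. ] w 0.0401 t 5.25
```

Request:
{"api": "apply_moves", "payload": {
  "targets": [
    [[0.2, 0.08, 0], [0, 0, 0], 40],
    [[0, 0, 0], [0, 0, 0], 40]
  ]
}}

```text
time_s: 5.45
tcp_pos: [0.4125, -0.315, 0.0481]
eef_rot: [-179.3, 0.9, -169.1]
contact_force: [-0.8, -0.4, 0.1]
gripper_width: 0.0404
```

```bash
python3 -c "
from h import *
go(-.092,-.047,.035)
s=r.get_state();print(s['joints'],s['qd'])
r.capture('top');go(-.092,-.047,.035)
s=r.get_state();print(s['joints'],s['qd'])
"
```

```text
now board [-0.0888 -0.0479  0.0481] shift [0.08 0.03 0.33] turn [-0.09  0.11  0.04] F [-0.8 -0.4  0.1] w 0.0404 t 5.45
[-15.50441424  17.92690335 -33.58454206   0.38013744 -37.38204794
 -63.90147463] [ 0.53747622 -0.33018336  2.38875168  0.81685842 -0.40646557 -0.149273  ]
now board [-0.0879 -0.0485  0.0486] shift [0.11 0.04 0.34] turn [-0.09  0.12  0.05] F [ 0.2 -0.5  0.7] w 0.0399 t 5.5
[-15.50535001  17.93028229 -33.51105691   0.41029371 -37.36765245
 -63.90509719] [-0.12754229  0.27915424  0.67628485  0.3263579   0.39048119 -0.06157186]
```

Request:
{"api": "apply_moves", "payload": {
  "targets": [
    [[0.1, 0.03, 0.15], [-0.08, 0.1, 0.04], 40],
    [[0, 0, 0.18], [0, 0, 0], 40],
    [[0, 0, 0], [0, 0, 0], 40]
  ]
}}

```text
time_s: 5.8
tcp_pos: [0.4103, -0.3153, 0.0362]
eef_rot: [-179.8, 0.3, -169.4]
contact_force: [0.2, 0.0, -0.5]
gripper_width: 0.0398
```

```bash
python3 -c "
from h import *
go(-.092,-.047,.035)
"
```

```text
now board [-0.091  -0.0479  0.0362] shift [0.02 0.02 0.03] turn [-0.02  0.03  0.  ] F [ 0.2  0.  -0.5] w 0.0398 t 5.8
```

Close on the handle lightly.

Request:
{"api": "apply_moves", "payload": {
  "targets": [
    [[0, 0, 0], [0, 0, 0], 5],
    [[0, 0, 0], [0, 0, 0], 5],
    [[0, 0, 0], [0, 0, 0], 5],
    [[0, 0, 0], [0, 0, 0], 5]
  ],
  "squeeze": 8
}}

```text
time_s: 6.2
tcp_pos: [0.4099, -0.3149, 0.0355]
eef_rot: [-179.9, 0.2, -169.5]
contact_force: [2.1, 17.0, 5.7]
gripper_width: 0.0146
```

```bash
python3 -c "
from h import *
go(-.092,-.047,.035)
"
```

```text
now board [-0.0914 -0.0474  0.0355] shift [0.02 0.01 0.01] turn [-0.01  0.02 -0.  ] F [ 2.1 17.   5.7] w 0.0146 t 6.2
```

Request:
{"api": "apply_moves", "payload": {
  "targets": [
    [[0, 0.03, -0.2], [0, 0, 0], 5],
    [[-0.04, 0, -0.4], [0, 0, 0], 5],
    [[-0.11, 0, -0.5], [0, 0, 0], 5]
  ]
}}

```text
time_s: 6.5
tcp_pos: [0.4154, -0.313, 0.0792]
eef_rot: [-179.9, 0.1, -169.4]
contact_force: [3.6, 1.0, -3.3]
gripper_width: 0.0134
```

```bash
cat >> h.py <<'E'
def ang():
    s=r.get_state(); p=w2b(s['tcp_pos'])[0]; g=p+np.array([0,0,.002]); d=np.array([.062-g[0],g[2]-.032])
    print('board',p.round(4),'bar deg',np.degrees(np.arctan2(d[1],d[0])).round(1),'r',np.hypot(*d).round(4),'Fb',(np.r_[Rb.T@s['contact_force'][:2],s['contact_force'][2]]).round(1),'rot',s['eef_rot'].round(1),'w',round(s['gripper_width'],4),s['time_s'])
E
python3 -c "
from h import *
ang()
"
```

```text
board [-0.0856 -0.0465  0.0792] bar deg 18.4 r 0.1556 Fb [ 3.7  0.3 -3.3] rot [-1.799e+02  1.000e-01 -1.694e+02] w 0.0134 6.5
```

Request:
{"api": "apply_moves", "payload": {
  "targets": [
    [[-0.18, 0, -0.5], [0, 0, 0], 5],
    [[-0.25, 0, -0.47], [0, 0, 0], 5],
    [[-0.31, 0, -0.43], [0, 0, 0], 5]
  ]
}}

```text
time_s: 6.8
tcp_pos: [0.4446, -0.3074, 0.1382]
eef_rot: [-179.9, 0.2, -169.5]
contact_force: [4.5, -1.5, -6.2]
gripper_width: 0.0137
```

```bash
python3 -c "
from h import *
ang()
"
```

```text
board [-0.0559 -0.0464  0.1382] bar deg 42.5 r 0.16 Fb [ 4.1 -2.3 -6.2] rot [-179.9    0.2 -169.5] w 0.0137 6.8
```

Request:
{"api": "apply_moves", "payload": {
  "targets": [
    [[-0.46, 0, -0.32], [0, 0, 0], 5],
    [[-0.46, 0, -0.25], [0, 0, 0], 5]
  ]
}}

```text
time_s: 7.0
tcp_pos: [0.478, -0.3011, 0.1641]
eef_rot: [-179.9, -0.1, -169.5]
contact_force: [-3.3, -2.5, 1.7]
gripper_width: 0.0138
```

```bash
python3 -c "
from h import *
ang()
c=cap('side');crop(c,190,100,350,270,4,'pics/s4.png')"
```

```text
board [-0.0219 -0.0462  0.1641] bar deg 58.0 r 0.1582 Fb [-3.7 -1.9  1.7] rot [-1.799e+02 -1.000e-01 -1.695e+02] w 0.0138 7.0
```

View pics/s4.png

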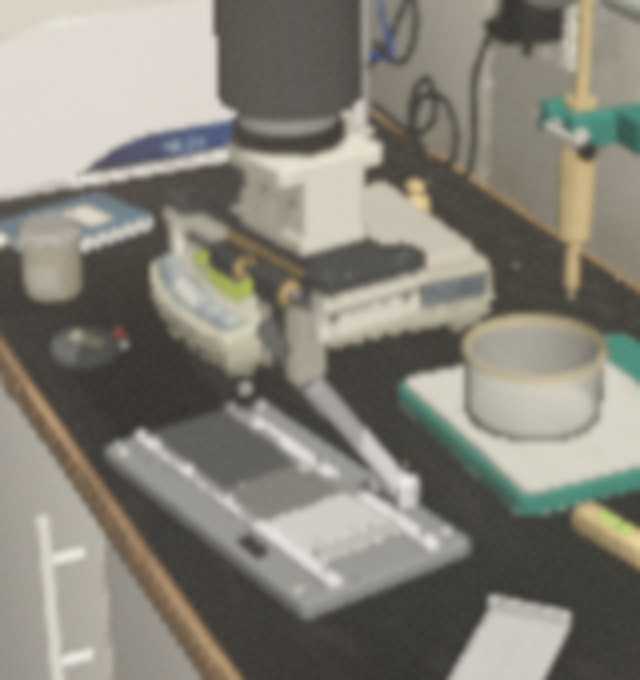

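Request:
{"api": "apply_moves", "payload": {
  "targets": [
    [[-0.55, 0, -0.2], [0, 0, 0], 5],
    [[-0.5, 0, -0.1], [0, 0, 0], 5]
  ]
}}

```text
time_s: 7.25
tcp_pos: [0.5192, -0.2934, 0.1803]
eef_rot: [-179.9, -0.3, -169.5]
contact_force: [-4.9, 0.5, 8.1]
gripper_width: 0.0135
```

```bash
python3 -c "
from h import *
ang()"
```

```text
board [ 0.0201 -0.0462  0.1803] bar deg 74.4 r 0.156 Fb [-4.7  1.4  8.1] rot [-179.9   -0.3 -169.5] w 0.0135 7.25
```

Request:
{"api": "apply_moves", "payload": {
  "targets": [
    [[-0.5, 0, -0.08], [0, 0, 0], 5],
    [[-0.5, 0, -0.02], [0, 0, 0], 5],
    [[-0.45, 0, 0.03], [0, 0, 0], 5],
    [[0, 0, 0], [0, 0, 0], 5]
  ]
}}

```text
time_s: 7.65
tcp_pos: [0.5773, -0.2824, 0.1867]
eef_rot: [-179.8, -0.4, -169.5]
contact_force: [0.1, -0.2, -0.6]
gripper_width: 0.0063
```

```bash
python3 -c "
from h import *
ang()
c=cap('side');crop(c,190,100,350,270,4,'pics/s5.png')"
```

```text
board [ 0.0792 -0.046   0.1867] bar deg 96.3 r 0.1577 Fb [ 0.1 -0.2 -0.6] rot [-179.8   -0.4 -169.5] w 0.0063 7.65
```

View pics/s5.png

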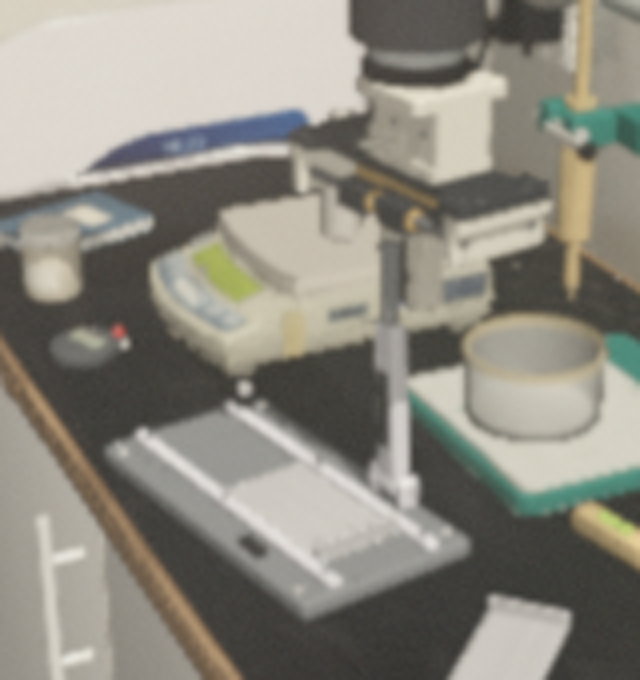

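```bash
cat >> h.py <<'E'
def onby(c,uv,yb):
    o,d=ray(c,uv); n=np.array([-np.sin(a),np.cos(a),0]); p0=b2w(0,yb,0); return w2b(o+d*((n@(p0-o))/(d@n))[:,None])
E
python3 -c "
from h import *
c=cap('side')
print(onby(c,np.array([[392,245],[392,290],[398,400],[402,490]])/4+[190,100],-.046))
c=cap('top');crop(c,235,90,370,250,3.5,'pics/t5.png')"
```

```text
[[ 0.06148884 -0.046       0.21429895]
 [ 0.06184484 -0.046       0.1806841 ]
 [ 0.06823297 -0.046       0.09342809]
 [ 0.07308114 -0.046       0.01779565]]
```

View pics/t5.png

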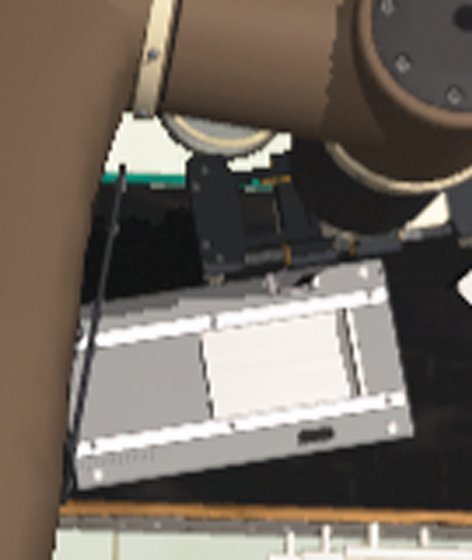

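Request:
{"api": "apply_moves", "payload": {
  "targets": [
    [[-0.15, 0, 0], [0, 0, 0], 6],
    [[0, 0, -0.8], [0, 0, 0], 6],
    [[0, 0, -0.9], [0, 0, 0], 6],
    [[0, 0, -0.8], [0, 0, 0], 6],
    [[0, 0, 0], [0, 0, 0], 6]
  ]
}}

```text
time_s: 8.3
tcp_pos: [0.5795, -0.2819, 0.2896]
eef_rot: [-179.9, -0.6, -169.6]
contact_force: [0.4, -0.6, 0.1]
gripper_width: 0.006
```

```bash
python3 -c "
from h import *
go(-.01,-.135,.27)
c=cap('side');crop(c,190,100,350,270,4,'pics/s6.png')"
```

```text
now board [ 0.0815 -0.0459  0.2896] shift [ 2.27 -2.23  0.52] turn [-0.01 -0.07 -0.02] F [ 0.4 -0.6  0.1] w 0.006 t 8.3
```

View pics/s6.png

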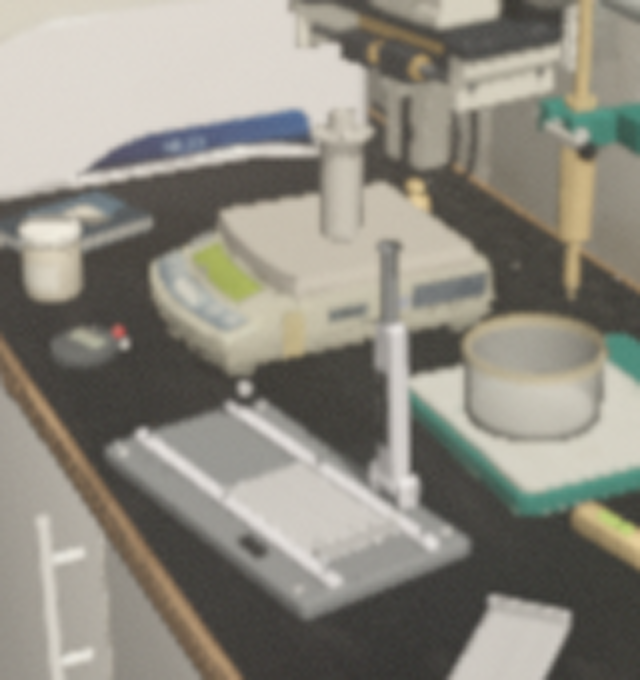

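Request:
{"api": "apply_moves", "payload": {
  "targets": [
    [[0.76, -0.79, 0], [0, -0.07, 0], 0],
    [[0.76, -0.79, 0], [0, 0, 0], 0],
    [[0.76, -0.79, 0], [0, 0, 0], 0],
    [[0, 0, 0.5], [0, 0, 0], 0],
    [[0, 0, 0], [0, 0, 0], 0]
  ]
}}

```text
time_s: 8.85
tcp_pos: [0.5018, -0.3931, 0.2638]
eef_rot: [179.8, -0.3, -169.6]
contact_force: [-0.2, -0.6, -0.2]
gripper_width: 0.0004
```

```bash
python3 -c "
from h import *
go(-.01,-.14,.10)
c=cap('wrist');cv2.imwrite('pics/w7.png',c['img'])
c=cap('top');crop(c,235,90,370,250,3.5,'pics/t7.png')"
```

```text
now board [-0.0153 -0.1411  0.2638] shift [-0.15  0.01  4.1 ] turn [ 0.02 -0.03 -0.02] F [-0.2 -0.6 -0.2] w 0.0004 t 8.85
```

View pics/w7.png

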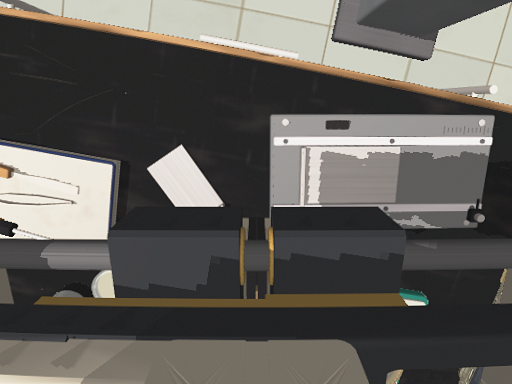

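View pics/t7.png

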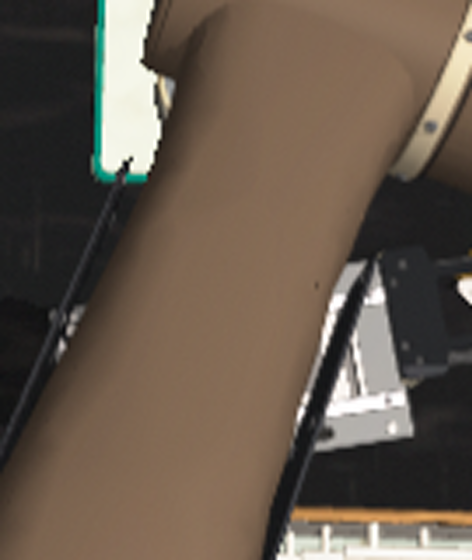

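```bash
python3 -c "
from h import *
c=cap('wrist');crop(c,440,170,510,240,8,'pics/w7b.png');crop(c,260,105,410,240,5,'pics/w7c.png')"
```

```text
(no output)
```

View pics/w7b.png

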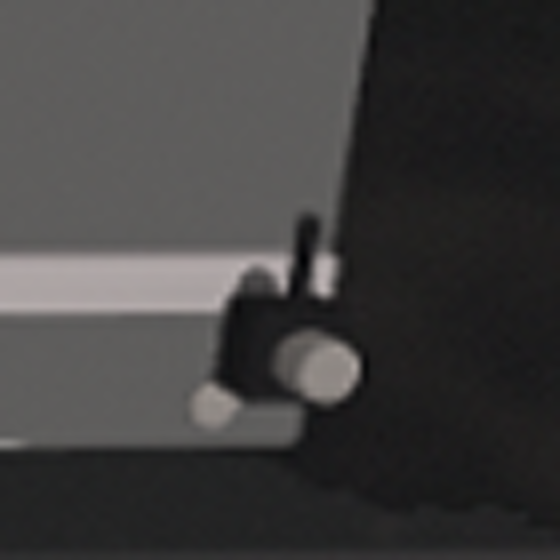

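View pics/w7c.png

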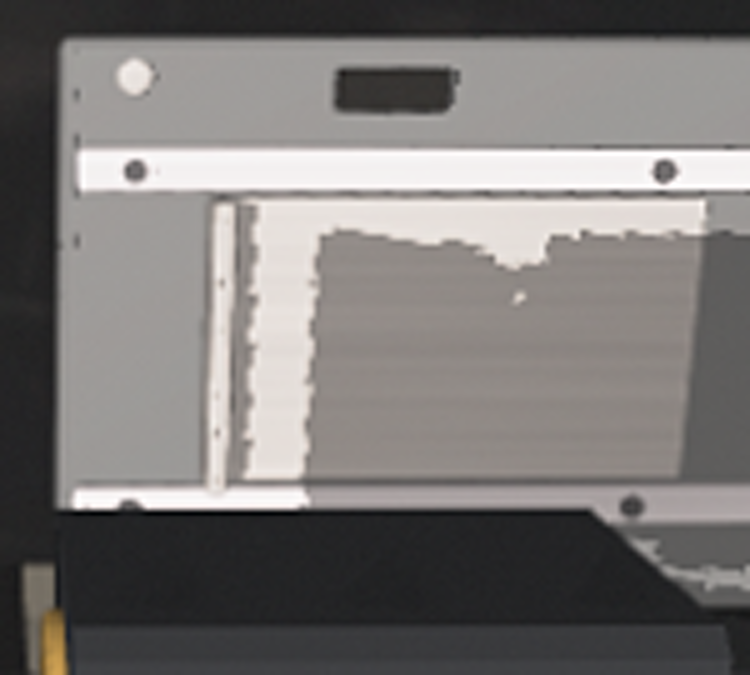

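```bash
cat > m.py <<'E'
from h import *
E
python3 -c "
from h import *
c=cap('wrist')
f=lambda p,s,o:(np.array(p)+.5)/s+o-.5
o=np.array([260,105]);
print('ptr',w2b(onz(c,f([[308,214],[300,290]],8,[440,170]),.029)))
print('front',w2b(onz(c,f([[705,203],[682,478]],5,o),.022)))
print('lip rear top',w2b(onz(c,f([[213,205],[208,490]],5,o),.034)))
print('near -y corner',w2b(onz(c,f([[61,40],],5,o),.018)), 'near +y',w2b(onz(c,[[493,115]],.018)),'far +y edge ',w2b(onz(c,f([[372,10],[335,230]],8,[440,170]),.018)))
"
```

```text
ptr [[0.0318881  0.13137551 0.029     ]
 [0.04420118 0.13226026 0.029     ]]
front [[-0.02952883  0.02948764  0.022     ]
 [ 0.03901119  0.03126937  0.022     ]]
lip rear top [[-0.02994547 -0.09006098  0.034     ]
 [ 0.03850401 -0.08876981  0.034     ]]
near -y corner [[-0.06644047 -0.12473393  0.018     ]] near +y [[-0.0663959   0.14106541  0.018     ]] far +y edge  [[0.00196114 0.14401089 0.018     ]
 [0.03773316 0.14428208 0.018     ]]
```

Request:
{"api": "apply_moves", "payload": {
  "targets": [
    [[-0.14, 0, 0.9], [0, -0.03, 0], 0],
    [[0, 0, 1], [0, 0, 0], 0],
    [[0, 0, 1], [0, 0, 0], 0],
    [[0, 0, 1], [0, 0, 0], 0],
    [[0, 0, 0], [0, 0, 0], 0]
  ]
}}

```text
time_s: 9.55
tcp_pos: [0.5183, -0.3903, 0.1144]
eef_rot: [-179.5, 0.8, -169.0]
contact_force: [-1.0, 0.3, 0.1]
gripper_width: 0.0006
```

```bash
python3 -c "
from h import *
go(-.01,-.14,.04)"
```

```text
now board [ 0.0015 -0.1413  0.1144] shift [0.31 0.05 1.85] turn [-0.06  0.1   0.06] F [-1.   0.3  0.1] w 0.0006 t 9.55
```

Request:
{"api": "apply_moves", "payload": {
  "targets": [
    [[0.2, 0.03, 0.5], [-0.05, 0.1, 0.05], 0],
    [[0.1, 0, 0.6], [0, 0, 0], 0],
    [[0, 0, 0.5], [0, 0, 0], 0],
    [[0, 0, 0], [0, 0, 0], 0]
  ]
}}

```text
time_s: 9.95
tcp_pos: [0.5129, -0.3925, 0.0569]
eef_rot: [-179.5, 0.3, -169.1]
contact_force: [-0.4, 0.0, -0.3]
gripper_width: 0.0002
```

```bash
python3 -c "
from h import *
go(-.01,-.14,.04)"
```

```text
now board [-0.0042 -0.1425  0.0569] shift [0.15 0.07 0.42] turn [-0.06  0.04  0.05] F [-0.4  0.  -0.3] w 0.0002 t 9.95
```

Request:
{"api": "apply_moves", "payload": {
  "targets": [
    [[0.12, 0.04, 0.2], [-0.05, 0.03, 0.04], 0],
    [[0, 0, 0.25], [0, 0, 0], 0],
    [[0, 0, 0], [0, 0, 0], 0]
  ]
}}

```text
time_s: 10.25
tcp_pos: [0.5112, -0.3929, 0.0432]
eef_rot: [-179.7, 0.4, -169.3]
contact_force: [0.8, -0.3, -0.1]
gripper_width: 0.0003
```

```bash
python3 -c "
from h import *
go(-.01,-.115,.04)
c=cap('side');crop(c,190,100,350,270,4,'pics/s8.png')"
```

```text
now board [-0.006  -0.1426  0.0432] shift [0.1  0.69 0.08] turn [-0.04  0.05  0.02] F [ 0.8 -0.3 -0.1] w 0.0003 t 10.25
```

View pics/s8.png

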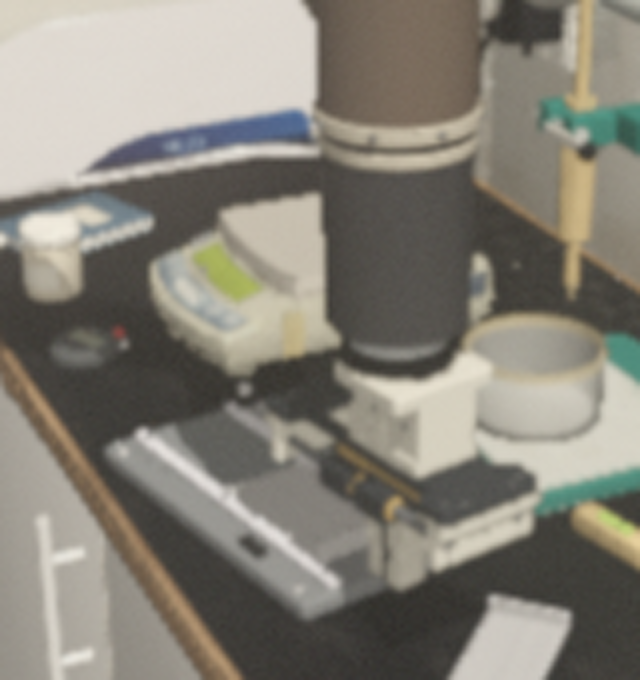

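Request:
{"api": "apply_moves", "payload": {
  "targets": [
    [[0.35, 0, 0.03], [-0.03, 0.05, 0.02], 0],
    [[0, 0.3, 0.03], [0, 0, 0], 0],
    [[0, 0.2, 0], [0, 0, 0], 0],
    [[0, 0, 0], [0, 0, 0], 0]
  ]
}}

```text
time_s: 10.7
tcp_pos: [0.4928, -0.3758, 0.043]
eef_rot: [-179.8, 0.1, -169.5]
contact_force: [0.6, -0.2, 0.3]
gripper_width: 0.0003
```

```bash
python3 -c "
from h import *
go(-.02,-.115,.04)
c=cap('wrist');cv2.imwrite('pics/w9.png',c['img'])"
```

```text
now board [-0.021  -0.1224  0.043 ] shift [-0.02  0.18  0.07] turn [-0.02  0.01 -0.01] F [ 0.6 -0.2  0.3] w 0.0003 t 10.7
```

View pics/w9.png

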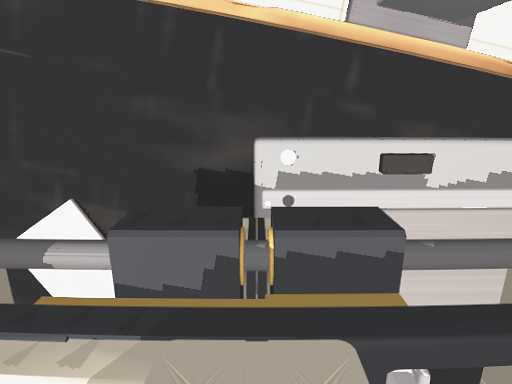

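Request:
{"api": "apply_moves", "payload": {
  "targets": [
    [[0, 0.15, 0.07], [0, 0, 0], 0],
    [[0, 0.12, 0], [0, 0, 0], 0],
    [[0, 0.12, 0], [0, 0, 0], 0]
  ]
}}

```text
time_s: 11.05
tcp_pos: [0.4906, -0.3603, 0.0403]
eef_rot: [-179.8, 0.2, -169.5]
contact_force: [-0.3, 0.2, -0.1]
gripper_width: 0.0004
```

```bash
python3 -c "
from h import *
ang()"
```

```text
board [-0.0203 -0.1067  0.0403] bar deg 7.1 r 0.0829 Fb [-0.3  0.2 -0.1] rot [-179.8    0.2 -169.5] w 0.0004 11.05
```

Request:
{"api": "apply_moves", "payload": {
  "targets": [
    [[0, 0.12, 0], [0, 0, 0], 0],
    [[0, 0.12, 0], [0, 0, 0], 0],
    [[0, 0.12, 0], [0, 0, 0], 0]
  ]
}}

```text
time_s: 11.35
tcp_pos: [0.488, -0.345, 0.0402]
eef_rot: [-179.8, 0.2, -169.5]
contact_force: [-0.2, -1.0, -1.0]
gripper_width: 0.0004
```

```bash
python3 -c "
from h import *
ang()"
```

```text
board [-0.02   -0.0912  0.0402] bar deg 7.1 r 0.0827 Fb [-0.4 -0.9 -1. ] rot [-179.8    0.2 -169.5] w 0.0004 11.35
```

```bash
python3 -c "
from h import *
c=cap('wrist');cv2.imwrite('pics/w10.png',c['img'])
c=cap('side');crop(c,200,170,310,260,7,'pics/s10.png')"
```

```text
(no output)
```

View pics/s10.png

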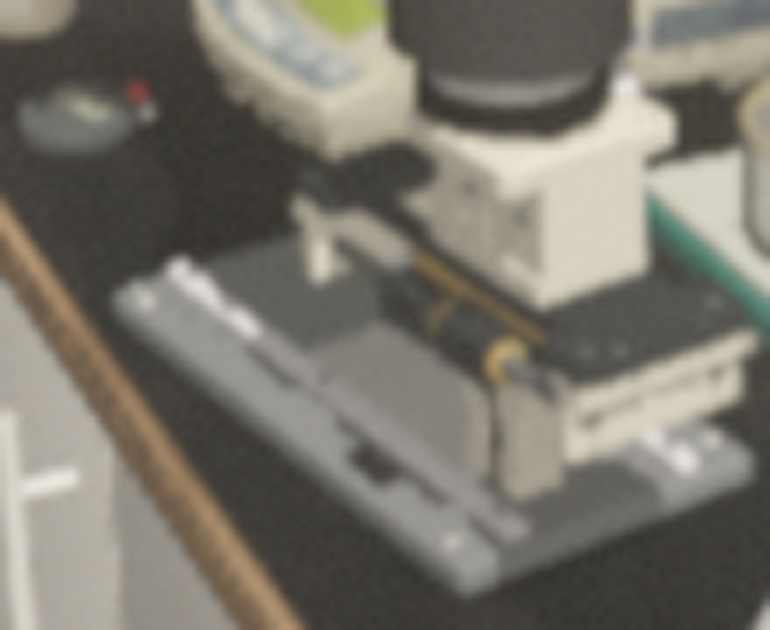

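View pics/w10.png

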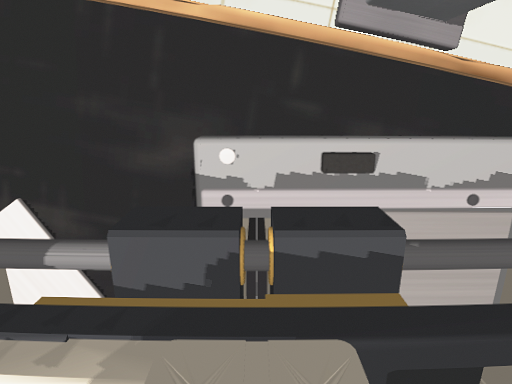

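```bash
python3 -c "
from h import *
c=cap('side')
print(w2b(onz(c,[[247.9,222.6],[244.6,220.3]],.022)))"
```

```text
[[-0.03210256  0.02023672  0.022     ]
 [-0.03275204  0.03713033  0.022     ]]
```

Request:
{"api": "apply_moves", "payload": {
  "targets": [
    [[0, 0.2, 0], [0, 0, 0], 0],
    [[0, 0.25, 0], [0, 0, 0], 0],
    [[0, 0.25, 0], [0, 0, 0], 0],
    [[0, 0.25, 0], [0, 0, 0], 0],
    [[0, 0.2, 0], [0, 0, 0], 0]
  ]
}}

```text
time_s: 12.0
tcp_pos: [0.4793, -0.2973, 0.0403]
eef_rot: [-179.7, 0.2, -169.5]
contact_force: [0.1, -0.0, -0.3]
gripper_width: 0.0005
```

```bash
python3 -c "
from h import *
ang()
c=cap('side');crop(c,200,170,310,260,7,'pics/s11.png')"
```

```text
board [-0.0199 -0.0428  0.0403] bar deg 7.1 r 0.0826 Fb [ 0.1 -0.  -0.3] rot [-179.7    0.2 -169.5] w 0.0005 12.0
```

View pics/s11.png

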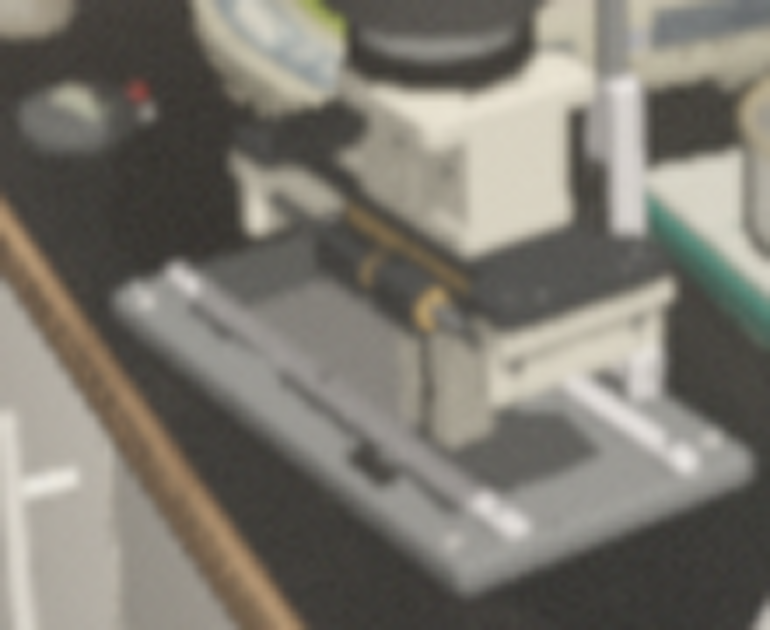

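```bash
python3 -c "
from h import *
c=cap('side')
f=lambda p:np.array(p)/7+[200,170]-.4
print(w2b(onz(c,f([[240,303],[245,303]]),.022)), w2b(onz(c,f([[118,305],[468,590]]),.009)))
c=cap('wrist');cv2.imwrite('pics/w11.png',c['img'])
c=cap('top');crop(c,225,150,370,250,5.5,'pics/t11.png')"
```

```text
[[-0.03513691  0.09386635  0.022     ]
 [-0.03337545  0.09259927  0.022     ]] [[-0.06831428  0.14413103  0.009     ]
 [-0.06936116 -0.12774279  0.009     ]]
```

View pics/w11.png

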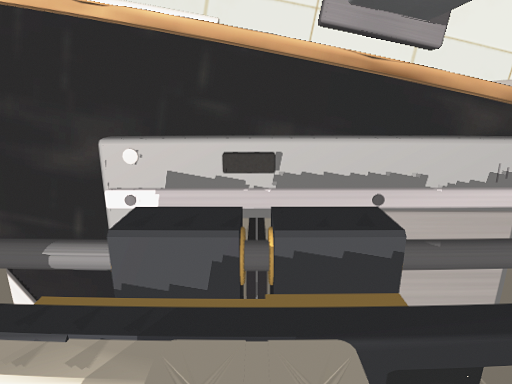

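View pics/t11.png

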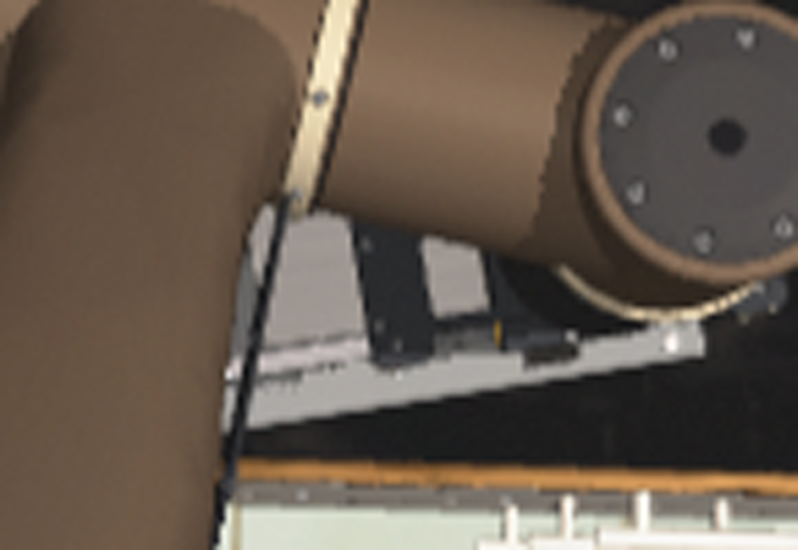

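Request:
{"api": "apply_moves", "payload": {
  "targets": [
    [[0, 0.2, 0], [0, 0, 0], 0],
    [[0, 0.2, 0], [0, 0, 0], 0],
    [[0, 0.15, 0], [0, 0, 0], 0],
    [[0, 0.1, 0], [0, 0, 0], 0],
    [[0, 0, 0], [0, 0, 0], 0]
  ]
}}

```text
time_s: 12.7
tcp_pos: [0.4749, -0.2712, 0.0403]
eef_rot: [-179.7, 0.2, -169.5]
contact_force: [-0.3, -0.7, 0.3]
gripper_width: 0.0005
```

```bash
python3 -c "
from h import *
ang()
c=cap('side');crop(c,200,170,310,260,7,'pics/s12.png')"
```

```text
board [-0.0195 -0.0163  0.0403] bar deg 7.2 r 0.0821 Fb [-0.4 -0.6  0.3] rot [-179.7    0.2 -169.5] w 0.0005 12.7
```

View pics/s12.png

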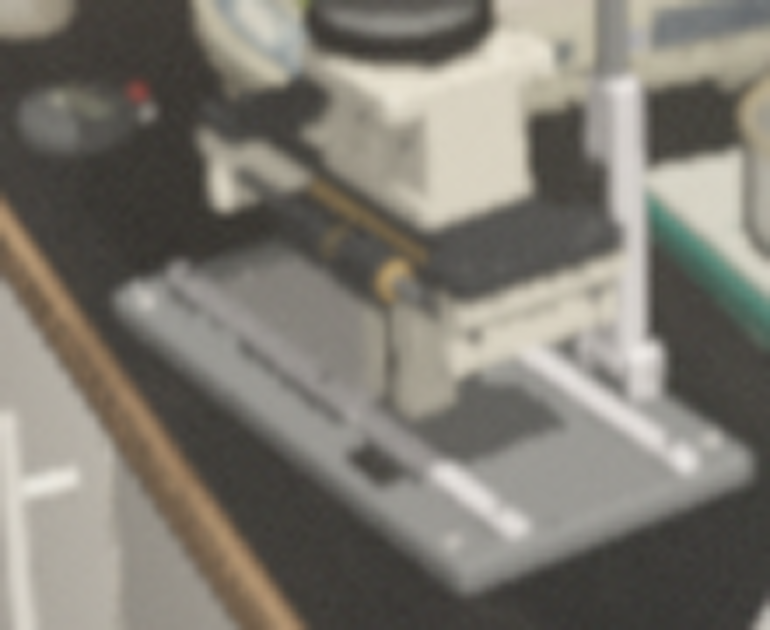

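Request:
{"api": "apply_moves", "payload": {
  "targets": [
    [[0, -0.5, 0], [0, 0, 0], 0],
    [[0, -0.5, -0.7], [0, 0, 0], 0],
    [[0, -0.5, -0.9], [0, 0, 0], 0],
    [[0, -0.4, -0.9], [0, 0, 0], 0],
    [[0, 0, -0.9], [0, 0, 0], 0]
  ]
}}

```text
time_s: 13.25
tcp_pos: [0.4847, -0.346, 0.1743]
eef_rot: [179.9, -0.5, -169.5]
contact_force: [0.7, 0.2, -0.3]
gripper_width: 0.0006
```

Request:
{"api": "apply_moves", "payload": {
  "targets": [
    [[0, 0, -0.9], [0, 0, 0], 0],
    [[0, 0, -0.9], [0, 0, 0], 0],
    [[0, 0, 0], [0, 0, 0], 0],
    [[0, 0, 0], [0, 0, 0], 0]
  ]
}}

```text
time_s: 13.65
tcp_pos: [0.4864, -0.3479, 0.2545]
eef_rot: [-179.9, -0.1, -169.6]
contact_force: [0.2, 0.5, -0.4]
gripper_width: 0.0006
```

```bash
python3 -c "
from h import *
ang()
c=cap('wrist');cv2.imwrite('pics/w13.png',c['img']); crop(c,380,120,500,220,6.5,'pics/w13b.png')"
```

```text
board [-0.0221 -0.0938  0.2545] bar deg 69.4 r 0.2397 Fb [ 0.3  0.5 -0.4] rot [-1.799e+02 -1.000e-01 -1.696e+02] w 0.0006 13.65
```

View pics/w13.png

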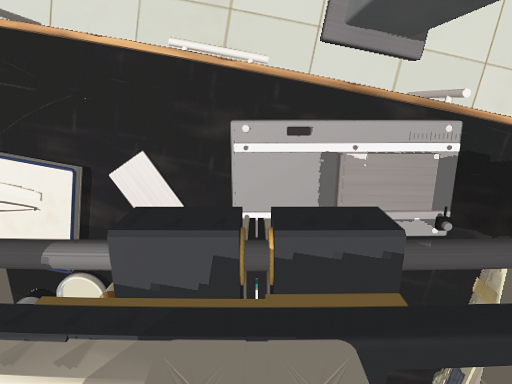

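View pics/w13b.png

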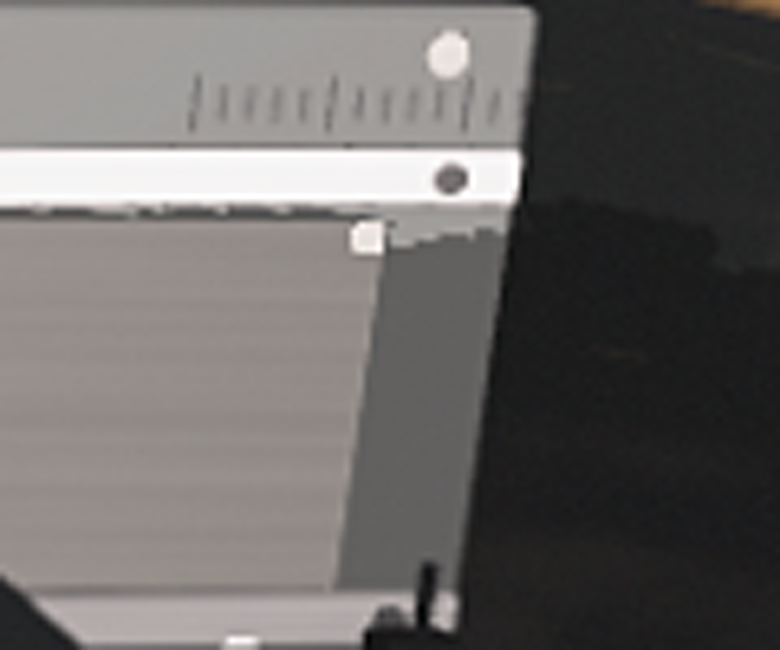

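```bash
python3 -c "
from h import *
c=cap('wrist')
f=lambda p:(np.array(p)+.5)/6.5+[380,120]-.5
print('front',w2b(onz(c,f([[382,240],[340,570]]),.022)))
print('ptr',w2b(onz(c,f([[429,563],[424,620]]),.029)))
print('edge',w2b(onz(c,f([[537,15],[498,300],[461,570]]),.018)))
"
```

```text
front [[-0.02713487  0.11750332  0.022     ]
 [ 0.03517141  0.11808966  0.022     ]]
ptr [[0.03158182 0.13076978 0.029     ]
 [0.04265585 0.13147414 0.029     ]]
edge [[-0.06710592  0.14292081  0.018     ]
 [-0.01548457  0.14325012  0.018     ]
 [ 0.03656348  0.14400414  0.018     ]]
```

Request:
{"api": "apply_moves", "payload": {
  "targets": [
    [[0.1, 0.4, 0.7], [0, 0, 0], 0],
    [[0.1, 0.3, 1], [0, 0, 0], 0],
    [[0.1, 0, 1], [0, 0, 0], 0],
    [[0, 0, 1], [0, 0, 0], 0],
    [[0, 0, 0], [0, 0, 0], 0]
  ]
}}

```text
time_s: 14.25
tcp_pos: [0.466, -0.3212, 0.0978]
eef_rot: [179.9, -0.4, -169.6]
contact_force: [-1.2, -0.0, -0.4]
gripper_width: 0.0002
```

```bash
python3 -c "
from h import *
go(-.02,-.05,.04)"
```

```text
now board [-0.0373 -0.0638  0.0978] shift [-0.44  0.34  1.44] turn [ 0.01 -0.05 -0.02] F [-1.2 -0.  -0.4] w 0.0002 t 14.25
```

Request:
{"api": "apply_moves", "payload": {
  "targets": [
    [[-0.38, 0, 0], [0, -0.05, 0], 0],
    [[0, 0.1, 0.5], [0, 0, 0], 0],
    [[0, 0, 0.5], [0, 0, 0], 0],
    [[0, 0, 0.2], [0, 0, 0], 0],
    [[0, 0, 0], [0, 0, 0], 0]
  ]
}}

```text
time_s: 14.75
tcp_pos: [0.4874, -0.3157, 0.054]
eef_rot: [-179.8, 0.3, -169.5]
contact_force: [-0.8, 0.9, 0.3]
gripper_width: 0.0005
```

```bash
python3 -c "
from h import *
go(-.02,-.03,.04)"
```

```text
now board [-0.0152 -0.0623  0.054 ] shift [0.12 0.81 0.35] turn [-0.02  0.04 -0.  ] F [-0.8  0.9  0.3] w 0.0005 t 14.75
```

Request:
{"api": "apply_moves", "payload": {
  "targets": [
    [[0.12, 0, 0.2], [0, 0.03, 0], 0],
    [[0, 0.3, 0.14], [0, 0, 0], 0],
    [[0, 0.3, 0], [0, 0, 0], 0],
    [[0, 0.2, 0], [0, 0, 0], 0],
    [[0, 0, 0], [0, 0, 0], 0]
  ]
}}

```text
time_s: 15.25
tcp_pos: [0.4785, -0.2835, 0.0431]
eef_rot: [-179.7, 0.3, -169.5]
contact_force: [1.0, -0.5, -0.6]
gripper_width: 0.0006
```

```bash
python3 -c "
from h import *
go(-.02,-.0033,.04)"
```

```text
now board [-0.0182 -0.0291  0.0431] shift [0.05 0.64 0.07] turn [-0.04  0.04  0.  ] F [ 1.  -0.5 -0.6] w 0.0006 t 15.25
```

Request:
{"api": "apply_moves", "payload": {
  "targets": [
    [[0.04, 0.2, 0.06], [0, 0, 0], 0],
    [[0, 0.2, 0], [0, 0, 0], 0],
    [[0, 0.15, 0], [0, 0, 0], 0],
    [[0, 0, 0], [0, 0, 0], 0],
    [[0, 0, 0], [0, 0, 0], 0]
  ]
}}

```text
time_s: 15.75
tcp_pos: [0.4731, -0.26, 0.0415]
eef_rot: [-179.6, 0.4, -169.4]
contact_force: [0.3, 0.3, -1.0]
gripper_width: 0.0004
```

```bash
python3 -c "
from h import *
go(-.02,-.0033,.04)"
```

```text
now board [-0.0191 -0.005   0.0415] shift [0.02 0.04 0.04] turn [-0.05  0.05  0.01] F [ 0.3  0.3 -1. ] w 0.0004 t 15.75
```

Request:
{"api": "apply_moves", "payload": {
  "targets": [
    [[0, 0.05, 0], [0, 0, 0], 0],
    [[0, 0, 0], [0, 0, 0], 0],
    [[0, 0, 0], [0, 0, 0], 0]
  ]
}}

```text
time_s: 16.05
tcp_pos: [0.4729, -0.2582, 0.0414]
eef_rot: [-179.6, 0.4, -169.4]
contact_force: [-0.4, 0.0, -0.7]
gripper_width: 0.0004
```

```bash
python3 -c "
from h import *
go(-.02,-.0033,.04)"
```

```text
now board [-0.019  -0.0032  0.0414] shift [ 0.02 -0.    0.04] turn [-0.05  0.05  0.01] F [-0.4  0.  -0.7] w 0.0004 t 16.05
```

Request:
{"api": "apply_moves", "payload": {
  "targets": [
    [[0, -0.5, 0], [0, 0, 0], 0],
    [[0, -0.6, -0.7], [0, 0, 0], 0],
    [[0, -0.6, -0.9], [0, 0, 0], 0],
    [[0, -0.5, -0.9], [0, 0, 0], 0],
    [[0, 0, -0.9], [0, 0, 0], 0]
  ]
}}

```text
time_s: 16.55
tcp_pos: [0.485, -0.3461, 0.1762]
eef_rot: [-180.0, -0.3, -169.4]
contact_force: [-0.0, 1.0, -0.1]
gripper_width: 0.0006
```

Request:
{"api": "apply_moves", "payload": {
  "targets": [
    [[0, 0, -0.9], [0, 0, 0], 0],
    [[0, 0, -0.9], [0, 0, 0], 0],
    [[0, 0, 0], [0, 0, 0], 0],
    [[0, 0, 0], [0, 0, 0], 0]
  ]
}}

```text
time_s: 16.95
tcp_pos: [0.4865, -0.3487, 0.2568]
eef_rot: [-179.7, 0.2, -169.5]
contact_force: [-0.3, -0.4, -0.6]
gripper_width: 0.0005
```

```bash
python3 -c "
from h import *
ang()
c=cap('wrist');cv2.imwrite('pics/w14.png',c['img']); crop(c,380,120,500,220,6.5,'pics/w14b.png')"
```

```text
board [-0.0223 -0.0946  0.2568] bar deg 69.6 r 0.242 Fb [-0.4 -0.3 -0.6] rot [-179.7    0.2 -169.5] w 0.0005 16.95
```

View pics/w14b.png

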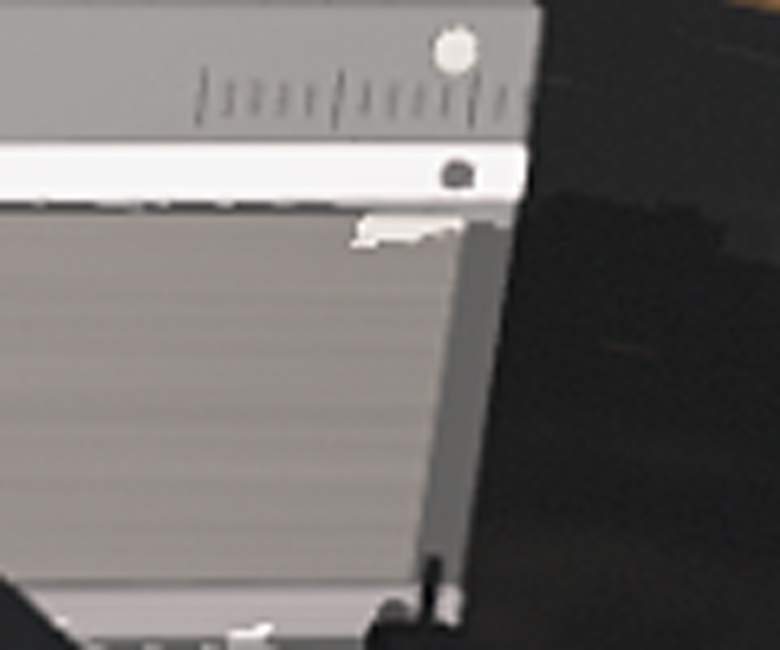

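```bash
python3 -c "
from h import *
c=cap('wrist')
f=lambda p:(np.array(p)+.5)/6.5+[380,120]-.5
print('front',w2b(onz(c,f([[463,230],[440,400],[418,560]]),.022)))
print('ptr',w2b(onz(c,f([[432,558],[428,610]]),.029)))
print('edge',w2b(onz(c,f([[543,10],[505,290],[465,570]]),.018)))
cv2.imwrite('pics/s14.png',cv2.resize(cap('side')['img'][90:270,190:350],None,fx=4,fy=4))
"
```

```text
front [[-0.02813518  0.1313379   0.022     ]
 [ 0.00350496  0.13169581  0.022     ]
 [ 0.03448023  0.13212104  0.022     ]]
ptr [[0.03181213 0.13050089 0.029     ]
 [0.04195741 0.1312892  0.029     ]]
edge [[-0.0672573   0.14279243  0.018     ]
 [-0.01640921  0.14338095  0.018     ]
 [ 0.03779565  0.14407043  0.018     ]]
```

View pics/s14.png

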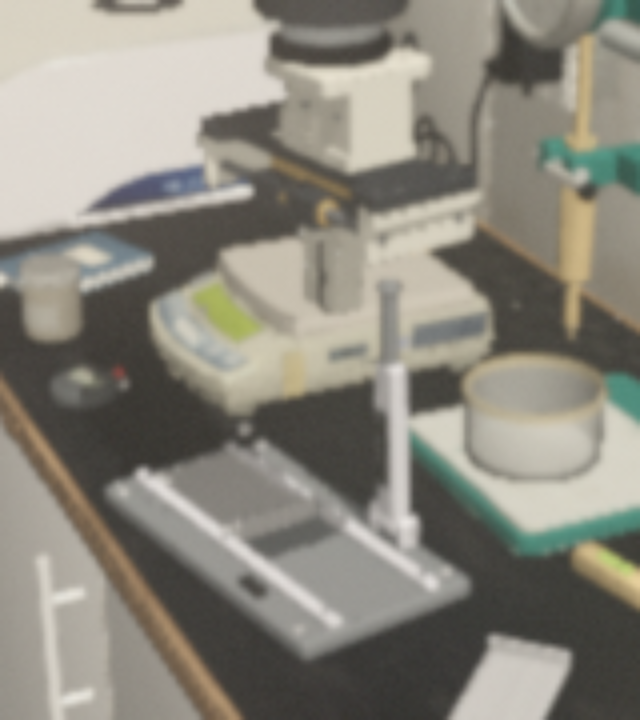

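Request:
{"api": "apply_moves", "payload": {
  "targets": [
    [[-0.2, 0, -0.8], [0, 0, 0], 0],
    [[-0.85, 0, 0], [0, 0, 0], 0],
    [[-0.85, 0, 0], [0, 0, 0], 0],
    [[-0.85, 0, 0], [0, 0, 0], 0],
    [[0, 0, 0], [0, 0, 0], 0]
  ]
}}

```text
time_s: 17.6
tcp_pos: [0.5951, -0.3269, 0.2816]
eef_rot: [179.9, -0.5, -169.6]
contact_force: [-1.3, -0.0, -0.0]
gripper_width: 0.0003
```

```bash
python3 -c "
from h import *
go(.092,-.047,.185)"
```

```text
now board [ 0.0885 -0.0931  0.2816] shift [-0.1   1.15  2.42] turn [ 0.01 -0.06 -0.02] F [-1.3 -0.  -0. ] w 0.0003 t 17.6
```

Request:
{"api": "apply_moves", "payload": {
  "targets": [
    [[-0.1, 0.58, 0], [0, -0.05, 0], 0],
    [[-0.1, 0.57, 0], [0, 0, 0], 0],
    [[0, 0, 0.6], [0, 0, 0], 0],
    [[0, 0, 0.6], [0, 0, 0], 0],
    [[0, 0, 0], [0, 0, 0], 0]
  ]
}}

```text
time_s: 18.1
tcp_pos: [0.5924, -0.2773, 0.2242]
eef_rot: [179.7, -0.7, -169.6]
contact_force: [-0.6, 0.1, -0.1]
gripper_width: 0.0006
```

```bash
python3 -c "
from h import *
go(.092,-.047,.185)"
```

```text
now board [ 0.095  -0.0438  0.2242] shift [ 0.06 -0.09  0.98] turn [ 0.04 -0.09 -0.01] F [-0.6  0.1 -0.1] w 0.0006 t 18.1
```

Request:
{"api": "apply_moves", "payload": {
  "targets": [
    [[0, -0.06, 0.45], [0.04, -0.08, 0], 0],
    [[0, 0, 0.45], [0, 0, 0], 0],
    [[0, 0, 0], [0, 0, 0], 0]
  ]
}}

```text
time_s: 18.4
tcp_pos: [0.5917, -0.2803, 0.1875]
eef_rot: [180.0, -0.2, -169.6]
contact_force: [-0.6, -0.6, -0.2]
gripper_width: 0.0005
```

```bash
python3 -c "
from h import *
go(.0785,-.047,.185)
cv2.imwrite('pics/s15.png',cv2.resize(cap('side')['img'][90:270,190:350],None,fx=4,fy=4))"
```

```text
now board [ 0.0938 -0.0467  0.1875] shift [ 0.38 -0.01  0.06] turn [ 0.   -0.03 -0.01] F [-0.6 -0.6 -0.2] w 0.0005 t 18.4
```

View pics/s15.png

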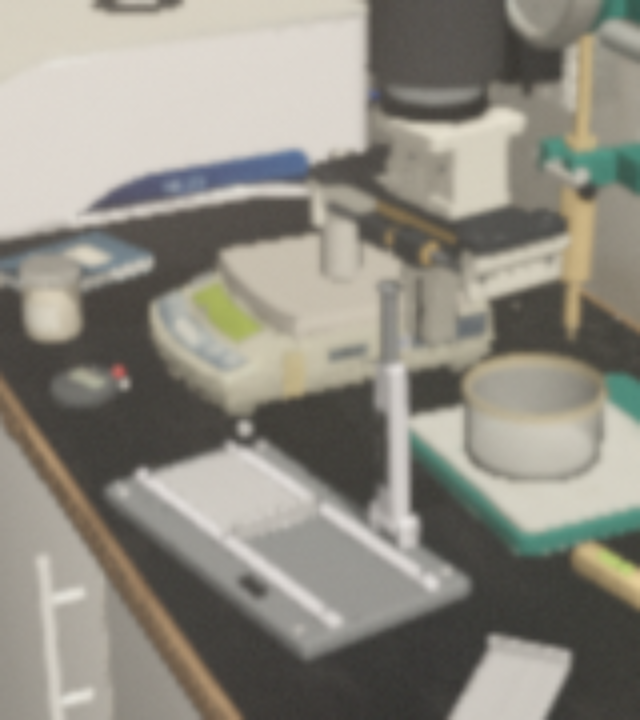

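Request:
{"api": "apply_moves", "payload": {
  "targets": [
    [[0.4, 0, 0], [0, 0, 0], 0],
    [[0.43, 0, 0], [0, 0, 0], 0],
    [[0.45, 0, 0.05], [0, 0, 0], 0]
  ]
}}

```text
time_s: 18.75
tcp_pos: [0.5437, -0.2909, 0.1903]
eef_rot: [-179.8, 0.1, -169.4]
contact_force: [1.4, -0.2, -0.2]
gripper_width: 0.0008
```

```bash
python3 -c "
from h import *
go(.0076,-.047,.174)"
```

```text
now board [ 0.0446 -0.0482  0.1903] shift [0.93 0.03 0.41] turn [-0.03  0.01  0.  ] F [ 1.4 -0.2 -0.2] w 0.0008 t 18.75
```

Request:
{"api": "apply_moves", "payload": {
  "targets": [
    [[0.45, 0.03, 0.2], [0, 0, 0], 0],
    [[0.45, 0, 0.25], [0, 0, 0], 0],
    [[0.38, 0, 0.28], [0, 0, 0], 0]
  ]
}}

```text
time_s: 19.05
tcp_pos: [0.4929, -0.3011, 0.1666]
eef_rot: [-179.5, 0.6, -169.4]
contact_force: [0.5, 0.2, 1.0]
gripper_width: 0.0008
```

```bash
python3 -c "
from h import *
go(-.0225,-.047,.153)
cv2.imwrite('pics/s16.png',cv2.resize(cap('side')['img'][90:270,190:350],None,fx=4,fy=4))"
```

```text
now board [-0.0072 -0.049   0.1666] shift [0.39 0.05 0.34] turn [-0.06  0.07  0.01] F [0.5 0.2 1. ] w 0.0008 t 19.05
```

View pics/s16.png

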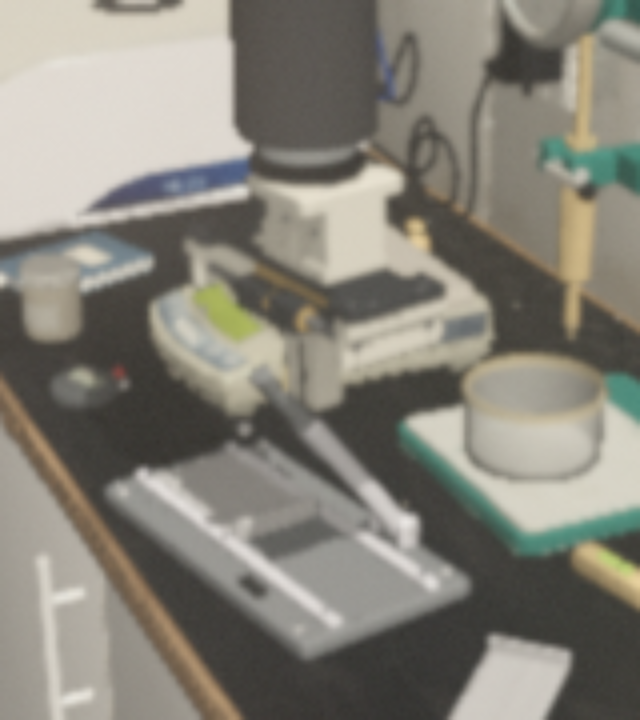

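Request:
{"api": "apply_moves", "payload": {
  "targets": [
    [[0.38, 0.05, 0.34], [-0.05, 0.06, 0], 0],
    [[0.28, 0, 0.35], [0, 0, 0], 0],
    [[0.28, 0, 0.36], [0, 0, 0], 0]
  ]
}}

```text
time_s: 19.4
tcp_pos: [0.454, -0.3078, 0.1277]
eef_rot: [-179.7, 0.4, -169.4]
contact_force: [0.2, 0.1, 0.5]
gripper_width: 0.0007
```

```bash
python3 -c "
from h import *
go(-.0462,-.047,.125)"
```

```text
now board [-0.0467 -0.0484  0.1277] shift [-0.01  0.04  0.07] turn [-0.04  0.06  0.  ] F [0.2 0.1 0.5] w 0.0007 t 19.4
```

Request:
{"api": "apply_moves", "payload": {
  "targets": [
    [[0.22, 0.03, 0.4], [-0.03, 0.05, 0], 0],
    [[0.16, 0, 0.45], [0, 0, 0], 0],
    [[0.12, 0, 0.4], [0, 0, 0], 0]
  ]
}}

```text
time_s: 19.7
tcp_pos: [0.4345, -0.3122, 0.0809]
eef_rot: [-179.7, 0.4, -169.5]
contact_force: [0.7, -0.0, 0.5]
gripper_width: 0.0003
```

```bash
python3 -c "
from h import *
go(-.075,-.047,.056)"
```

```text
now board [-0.0666 -0.0492  0.0809] shift [0.21 0.06 0.62] turn [-0.04  0.05  0.  ] F [ 0.7 -0.   0.5] w 0.0003 t 19.7
```

Request:
{"api": "apply_moves", "payload": {
  "targets": [
    [[0.2, 0.05, 0.2], [-0.03, 0.05, 0], 0],
    [[0, 0, 0.25], [0, 0, 0], 0],
    [[0, 0, 0.15], [0, 0, 0], 0],
    [[0, 0, 0], [0, 0, 0], 0]
  ]
}}

```text
time_s: 20.1
tcp_pos: [0.4257, -0.3125, 0.0572]
eef_rot: [-179.9, 0.0, -169.5]
contact_force: [0.0, 0.5, 0.5]
gripper_width: 0.0007
```

```bash
python3 -c "
from h import *
go(-.075,-.047,.056)"
```

```text
now board [-0.0754 -0.0479  0.0572] shift [-0.01  0.02  0.03] turn [-0.01  0.   -0.  ] F [0.  0.5 0.5] w 0.0007 t 20.1
```

Request:
{"api": "apply_moves", "payload": {
  "targets": [
    [[0, 0, 0.05], [0, 0, 0], 0],
    [[0, 0, 0.04], [0, 0, 0], 0],
    [[0, 0, 0], [0, 0, 0], 0]
  ]
}}

```text
time_s: 20.4
tcp_pos: [0.4266, -0.3128, 0.0565]
eef_rot: [-179.8, 0.0, -169.4]
contact_force: [0.3, 0.4, 0.2]
gripper_width: 0.0005
```

Request:
{"api": "apply_moves", "payload": {
  "targets": [
    [[0, 0, 0.12], [0, 0, 0], 0],
    [[0, 0, 0], [0, 0, 0], 0]
  ]
}}

```text
time_s: 20.6
tcp_pos: [0.4274, -0.3132, 0.0564]
eef_rot: [-179.7, 0.1, -169.2]
contact_force: [-0.9, 0.7, 0.4]
gripper_width: 0.0006
```

```bash
python3 -c "
from h import *
go(-.075,-.047,.056)
cv2.imwrite('pics/s17.png',cv2.resize(cap('side')['img'][150:270,190:330],None,fx=5,fy=5))"
```

```text
now board [-0.0738 -0.0489  0.0564] shift [0.03 0.05 0.01] turn [-0.04  0.01  0.03] F [-0.9  0.7  0.4] w 0.0006 t 20.6
```

View pics/s17.png

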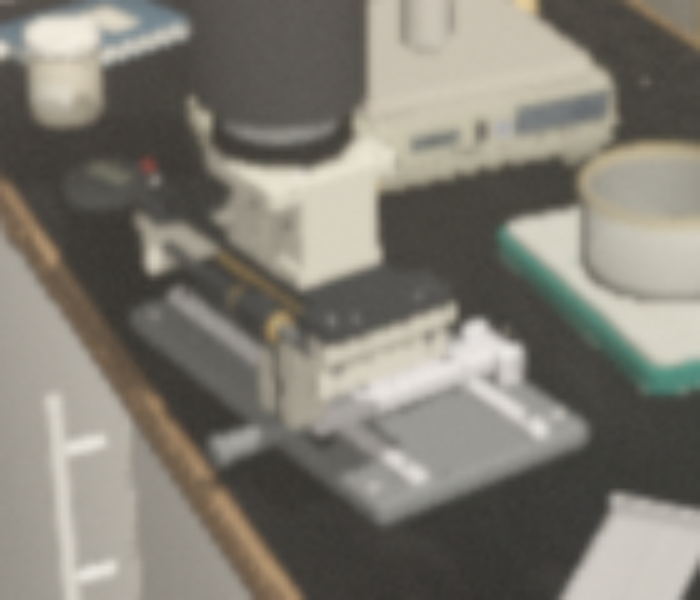

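Request:
{"api": "apply_moves", "payload": {
  "targets": [
    [[0, 0, -0.6], [0, 0, 0], 0],
    [[0, 0, -1], [0, 0, 0], 0],
    [[0, 0, -1], [0, 0, 0], 0],
    [[0, 0, -1], [0, 0, 0], 0],
    [[0, 0, -1], [0, 0, 0], 0]
  ]
}}

```text
time_s: 21.15
tcp_pos: [0.4257, -0.3113, 0.2422]
eef_rot: [-179.9, -0.2, -169.2]
contact_force: [1.8, -0.1, -0.7]
gripper_width: 0.0003
```

```bash
python3 -c "
from h import *
go(-.09,-.14,.26)
c=cap('wrist');cv2.imwrite('pics/w18.png',c['img'])
c=cap('side');cv2.imwrite('pics/s18.png',cv2.resize(c['img'][150:270,190:330],None,fx=5,fy=5))"
```

```text
now board [-0.0752 -0.0467  0.2422] shift [ 0.38 -2.33 -0.44] turn [-0.01 -0.03  0.03] F [ 1.8 -0.1 -0.7] w 0.0003 t 21.15
```

View pics/s18.png

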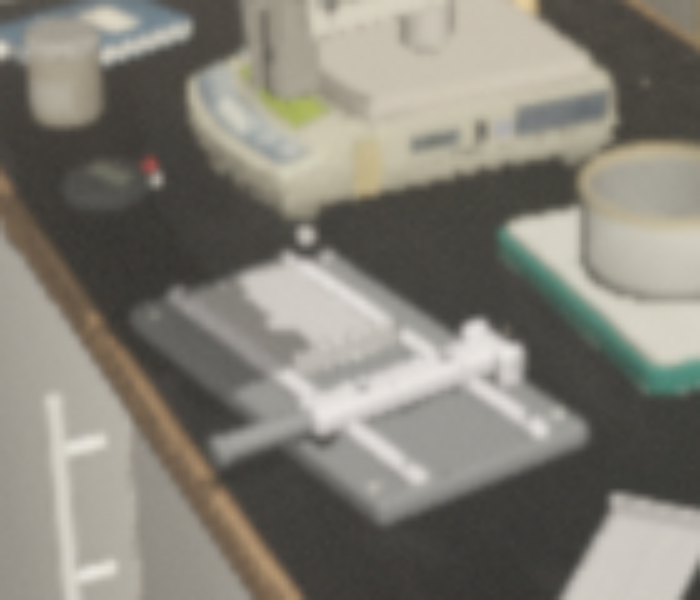

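View pics/w18.png

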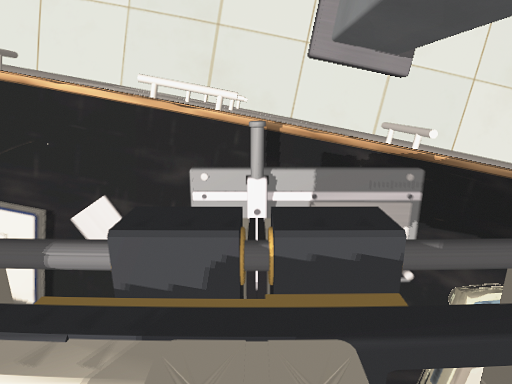

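Request:
{"api": "apply_moves", "payload": {
  "targets": [
    [[-0.6, -0.6, -0.2], [0, 0, 0], 0],
    [[-0.6, -0.6, -0.1], [0, 0, 0], 0],
    [[0, 0, 0], [0, 0, 0], 0],
    [[0, 0, 0], [0, 0, 0], 0]
  ]
}}

```text
time_s: 21.65
tcp_pos: [0.4874, -0.3517, 0.262]
eef_rot: [-179.4, 0.6, -169.1]
contact_force: [-0.6, 0.6, 0.4]
gripper_width: 0.0006
```

```bash
python3 -c "
from h import *
ang()
c=cap('wrist');crop(c,380,120,500,220,6.5,'pics/w19b.png')
d=cap('side')
old=cv2.imread('pics/side0.png')
for (x,y) in ((185,175),(205,235)):
    pass
t=old[228:248,226:252]; m=cv2.matchTemplate(d['img'][218:258,216:262],t,cv2.TM_CCOEFF_NORMED); print('handle shift',np.array(cv2.minMaxLoc(m)[3])-10,m.max())
t=old[175:195,200:226]; m=cv2.matchTemplate(d['img'][165:205,190:236],t,cv2.TM_CCOEFF_NORMED); print('watch shift',np.array(cv2.minMaxLoc(m)[3])-10,m.max())
t=old[148:178,192:214]; m=cv2.matchTemplate(d['img'][138:188,182:224],t,cv2.TM_CCOEFF_NORMED); print('jar shift',np.array(cv2.minMaxLoc(m)[3])-10,m.max())
"
```

```text
board [-0.0219 -0.0977  0.262 ] bar deg 70.1 r 0.2467 Fb [-0.5  0.7  0.4] rot [-179.4    0.6 -169.1] w 0.0006 21.65
handle shift [0 0] 0.9989949
watch shift [-1  0] 0.88898873
jar shift [0 0] 0.9362307
```

View pics/w19b.png

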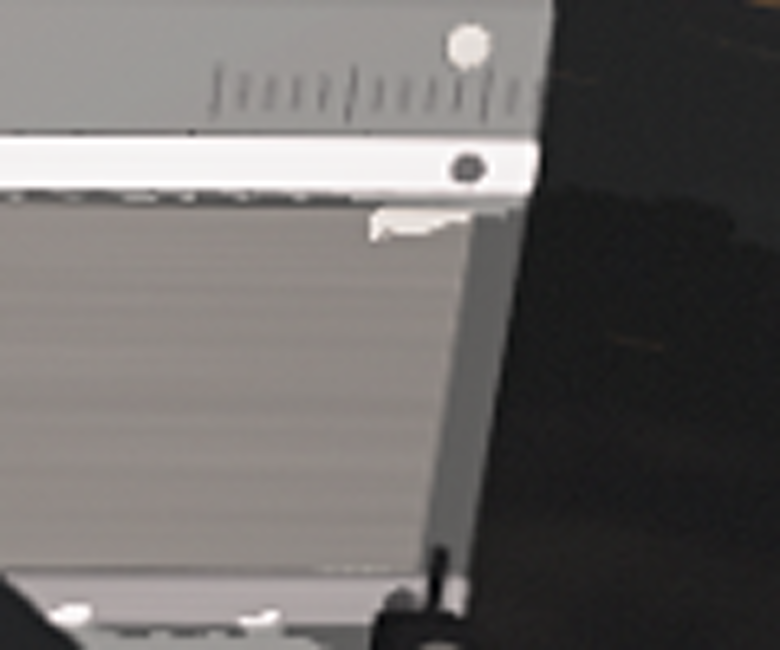

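The last wrist view shows the panel front at about (425,555) in the crop and the pointer tip at about (440,550). That matches the position before the bar was closed. The bar's handle is back at its starting pixels in the side view, and the robot is clear of everything.

```bash
python3 -c "
from plant import r
print(r.close_job())"
```

```text
the job is handed in; nothing more can be done
None
```

The job is done and handed in at about 22 s of the 72 s allowed; `close_job` reports no verdict, so the checks below are my own.

**What I did:**
- I gripped the clamp bar's handle and swung the bar up to about 89°. The handle slipped out of the jaws near the top, but the bar stayed upright.
- I pushed the panel by its lip with closed fingers, about 100 mm in two goes with a wrist-camera measurement between them. It was never lifted.
- I then pushed the bar down from its far side until it was flat, and moved the hand clear.

**Last checks:**
- **Panel front edge:** about 1.3–1.6 mm past the pointer, within the 6 mm allowed. I measured this before closing the bar. The wrist picture afterwards looked the same, but I did not compute it again.
- **Clamp bar:** the handle matches its starting place in the side view with 0 px of shift.
- **Stopwatch and jar:** they match their starting places to within 1 px in the side view.
- **Contact:** the hand ended about 0.24 m above the board, touching nothing.

**Disagreements:** board positions from the cameras and the robot differed by about 2–5 mm, so I set the final push from the difference between edge and pointer in one picture. My last presses down on the closed bar showed no clear force reading, so the bar being flat rests on the side view.

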